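# Bond test at the repair bench

## Task

Run the bond tester: turn the isolator off before you touch the contact plate or any bracket, press the contact plate fully home on the dock's three balls with its orange stripe over the dock's, and nest every angle bracket lying on the bench, apex up, over the V saddle and one another with legs and ends lined up. Only when plate and brackets are all in place switch the isolator on for about three seconds to run the test, then turn it off again and leave everything in place; don't disturb the spray can or the screwdriver.

Things in the scene. Friction and masses are not known exactly. Their poses are not given: they have to be found in the camera images.
- dock: Three-ball dock, fixed: blue base 210 (x) x 110 (y) x 12 mm, three 16 mm steel balls, centres 24 mm above the bench at x,y = 36,0; -30,27; -30,-27 mm. At each x end a dark post (64 mm high, from 87 mm out) with a sprung white roller (12 mm thick, 24 wide, centre 48 mm high and 64 mm out) that gives outward. Orange stripe at its +x end. Origin under its centre, z up
- dock_home (a point): The point, 25 mm above the bench over the dock's centre, where the plate's origin lies when the plate is home; axes as the dock's
- dock_mark (a point): Point 50 mm along the dock's +x from dock_home, where plate_mark lies when the plate is home the right way round
- plate: Contact plate, loose, 0.28 to 0.46 kg: aluminium slab 116 (x) x 96 (y) mm, top 19 mm above the origin; bevelled end bars reach x = +-65 mm; 3 V grooves beneath fit the balls only with its orange stripe (+x end) at the dock's. Origin: centre of the underside, z up. Pushed down (peak 15 to 20 N) it spreads the rollers, which snap over its end bars and, once let go, pull it home with about 6 N
- plate_handle (a point): Point to grip, 40 mm above the plate's origin, on its black bar handle: 50 mm along x, 14 mm across y, from 19 to 51 mm above the origin; axes as the plate's
- plate_mark (a point): Point on the plate 50 mm along its +x from its origin, at the orange-striped end
- saddle: V saddle, fixed: grey foot 84 x 64 x 10 mm with a pedestal carrying a brass roof-shaped ridge, 50 mm long along its x, 90 degrees between its faces, apex 60 mm above the bench. Origin under its centre, x along the ridge, z up
- saddle_ridge (a point): Middle of the saddle's apex line, 60 mm above the bench; axes as the saddle's. The first bracket nested there has its origin 22.6 mm below this point, the next ones 11.3 mm higher each
- bracket0: Aluminium angle bracket, loose, ~0.1 kg, may be absent: 60 mm long, legs 40 mm wide outside, 8 mm thick, at 90 degrees, standing apex up like a roof, 57 mm wide. Origin midway between its two lower edges; x along the V, z up; apex 34 mm, inside corner 22.6 mm above the origin. Grip its flat ends (60 mm apart along x) by the top 11 mm to clear those nested below; each nests 11.3 mm above the last
- bracket1: Aluminium angle bracket, loose, ~0.1 kg, may be absent: 60 mm long, legs 40 mm wide outside, 8 mm thick, at 90 degrees, standing apex up like a roof, 57 mm wide. Origin midway between its two lower edges; x along the V, z up; apex 34 mm, inside corner 22.6 mm above the origin. Grip its flat ends (60 mm apart along x) by the top 11 mm to clear those nested below; each nests 11.3 mm above the last
- bracket2: Aluminium angle bracket, loose, ~0.1 kg, may be absent: 60 mm long, legs 40 mm wide outside, 8 mm thick, at 90 degrees, standing apex up like a roof, 57 mm wide. Origin midway between its two lower edges; x along the V, z up; apex 34 mm, inside corner 22.6 mm above the origin. Grip its flat ends (60 mm apart along x) by the top 11 mm to clear those nested below; each nests 11.3 mm above the last
- bracket3: Aluminium angle bracket, loose, ~0.1 kg, may be absent: 60 mm long, legs 40 mm wide outside, 8 mm thick, at 90 degrees, standing apex up like a roof, 57 mm wide. Origin midway between its two lower edges; x along the V, z up; apex 34 mm, inside corner 22.6 mm above the origin. Grip its flat ends (60 mm apart along x) by the top 11 mm to clear those nested below; each nests 11.3 mm above the last
- bracket4: Aluminium angle bracket, loose, ~0.1 kg, may be absent: 60 mm long, legs 40 mm wide outside, 8 mm thick, at 90 degrees, standing apex up like a roof, 57 mm wide. Origin midway between its two lower edges; x along the V, z up; apex 34 mm, inside corner 22.6 mm above the origin. Grip its flat ends (60 mm apart along x) by the top 11 mm to clear those nested below; each nests 11.3 mm above the last
- isolator_box: Yellow isolator box, fixed, 110 x 110 x 50 mm, with a white dot (off) at its +x edge and a green dot (on) 70 degrees clockwise from it, seen from above. Origin under its centre, z up
- isolator (a joint): Red rotary handle on the box, turning about the vertical through the box's centre, rad: 0 = off (white-tipped pointer end along the box's +x, to the white dot), 1.22 = on (70 degrees clockwise from above, pointer to the green dot); an over-centre spring (about 0.1 N m) snaps it to whichever end it is past the middle towards
- isolator_grip (a point): Middle of the handle's grip height, on its turning axis, 76 mm above the bench; the bar there is 14 mm wide and 24 mm high (64 to 88 mm above the bench), from 26 mm behind to 40 mm ahead of the axis; x axis along the pointer
- isolator_pointer (a point): The white-tipped pointer end of the handle bar, 40 mm from its axis, 76 mm above the bench
- spray_can: Bystander: blue spray can, 56 mm across, 120 mm tall, loose, origin under it
- screwdriver: Bystander: screwdriver with orange handle lying on the bench, loose
There are look-alikes about, which are no part of the job. What is shaped like the bracket1 but green is not meant. What is shaped like the plate but blue is not meant.

How it is judged:
By the outcome, as a careful person would: the job done as asked, in the order asked, and still so for the second after the job is handed in, with the robot touching nothing.
Of bracket0, bracket1, bracket2, bracket3, bracket4 only 3 to 5 are there at a start; the rules pass over those that are not, and their reading is None.
At some moment in a run one of plate, bracket0, bracket1, bracket2, bracket3, bracket4 may be knocked a few centimetres aside while the robot is not near it.
It also fails if it takes over 210 s, if anything falls off the work surface, if the arm or the gripper's body presses on something with over 40 N, if the wrist force passes 120 N, or if a joint passes its speed limit or range.

## Robot

A 6-joint arm with a two-finger parallel gripper is mounted at the origin on the work surface. World frame = base frame: x ahead of the robot, y to its left, z up, the work surface at z = 0. Lengths are in mm, angles in rad, forces in N, time in s.
With the tool pointing down it reaches from about 350 to 775 mm from the base axis. Payload 7.3 kg.
Tool frame: the origin (TCP) lies at the very end of the fingers, on their centre line; the grasp point (between the pads) lies 19 mm behind it (bot.grip_point_offset is the distance from the TCP to the grasp point, in mm); z points along the fingers, y is the line along which they close (so a half turn about z gives the same grasp; the last joint's range is limited). The gripper opens to 92 mm and grips with 3 to 60 N. Pads are 19 mm wide; open, the fingers measure 130 mm over their backs; the gripper's body (75 mm by 190 mm) begins 47 mm behind the grasp point.
Start: joints at [1.073, 0.342, 1.524, -0, 1.275, -0.146], TCP at [180.895, 492.871, 226.741] pointing down, gripper open.
Joint ranges: [-2.53, 2.53], [-0.77, 2.02], [0.04, 2.7], [-1, 4.14], [0.28, 2.66], [-3.11, 3.11]. Speed limits (rad/s): [2.57, 2.57, 3.14, 3.14, 3.14, 3.14].

## Interface

Orientations are given as [roll, pitch, yaw] about the fixed x, y, z axes, in that order (R = Rz(yaw) Ry(pitch) Rx(roll)).
In Python, from plant import bot gives the robot as it stands. The module is installed in compiled form; this text tells all that it offers.
- The arm moves only by the shell command python3 -m jog 'ROWS' [OPENING]. ROWS is JSON, a list of rows, each a list of 6 numbers: the shift along the tool's x, y, z in mm, then the turn, a rotation vector about the tool's x, y, z in rad. In form: [[dx, dy, dz, rx, ry, rz], ...]. A call has 1 to 12 rows; each row shifts and turns the commanded pose from where the row before left it, along the tool's axes as they then stand; what a row does not reach is not made up. A row lasts 1/10 s, in which the tool goes at most 50 mm and 8.59 degrees, less where a joint would pass 70% of its speed; a pose out of reach is approached as far as the arm can. A call with a gripper value outside its range is refused whole. OPENING is the opening in per cent of the stroke, from 0 (shut) to 100 (fully open), set as the call begins (- or left out, the last holds). The fingers move at their own pace and stop on an object; the grip force is fixed at half the most. Time passes only in rows, so rows that do not move let the fingers close. It gives the time, the measured TCP pose, the force, the opening and the grip force at its end, in the units of the state.
- bot.get_obs(): the state, without advancing time (a new reading comes with each control period).
- bot.capture(name): name is "side" or "top" or "wrist"; returns the picture (480x640x3 uint8, red, green, blue); there is no depth.
- bot.camera_model(name): a dict with "fx", "fy", "cx", "cy" (pixels), "position" and "orientation" of the camera in the world; the wrist camera has in their place "T_tool_cam" (4x4, takes a point from camera to tool coordinates, whose origin is the TCP and whose axes are the flange's). Camera axes: x right, y down, z forward; pixel columns grow to the right and rows downward; lengths in mm; the calibration is good to about 2 mm. A picture is of the moment at which its call begins: read the wrist's pose just before it. camera_model takes no time and is no camera call.
- bot.close_job(): hands the job in; it is judged then, once.
Trained networks look in the newest picture that a camera, given by its name, has taken for a name from the list of things; names that differ only in an ending like _2 or _b are one class to them, and where a whole thing is asked for, a point or a joint stands for the part that bears it (a point fixed in the world has none). Each returns a list of dicts, best first, with "p" (0 to 1); they miss things now and then, are a little off and sometimes report something else, mostly with a low value. They report only what shows in the picture. A call takes as long as a camera call. They do not tell look-alikes from the thing itself.
- bot.outline_of(target, camera): "mask" (480x640 bool, what is visible of it) and "pixel" ([column, row] in pixels, amid what is visible of it).
The state is a dict: "time": time; "joint_positions": joint angles; "dq": joint speeds; "tau": joint torques, N m; "tool_pos": TCP position; "tcp_rot": TCP orientation; "contact_force": force on the tool from outside, world axes, zero at the start; "moment": the same for the moment, N m; "grip_width": finger opening in mm; "finger_force": force on a finger pad.
Only numpy, scipy, OpenCV 4.12 (cv2) and the standard library are available. Lean on these libraries where they do the work, as an engineer would, in place of code of your own. Each camera call takes 0.05 s, during which the arm holds its last target. There are 200 camera calls.

## Working session

There is one attempt and no reset: what is moved stays moved. The work goes in short steps, Python scripts to look and compute and a shell command to move; the robot and the scene stay as the last step left them, time stands still between calls to the robot, and variables do not carry over. Pictures are saved under pics/ and viewed, at most 15 in all, crops included, and the job is handed in when it is done.

```bash
mkdir -p pics; cat > h.py <<'E'
import numpy as np, cv2
from plant import bot
from scipy.spatial.transform import Rotation as R
def save(cam,name):
    im=bot.capture(cam); cv2.imwrite(f'pics/{name}.png',im[:,:,::-1]); return im
def camT(cam):
    m=bot.camera_model(cam)
    if cam=='wrist':
        o=bot.get_obs(); T=np.eye(4); T[:3,:3]=rot(o['tcp_rot']); T[:3,3]=o['tool_pos']
        return m,T@np.array(m['T_tool_cam'])
    T=np.eye(4); T[:3,3]=m['position']; T[:3,:3]=rot(m['orientation']); return m,T
def rot(a):
    a=np.array(a,float)
    return a if a.shape==(3,3) else R.from_euler('xyz',a).as_matrix()
def ray(cam,px,z,mt=None):
    m,T=mt or camT(cam); px=np.atleast_2d(px).astype(float)
    d=np.c_[(px[:,0]-m['cx'])/m['fx'],(px[:,1]-m['cy'])/m['fy'],np.ones(len(px))]@T[:3,:3].T
    c=T[:3,3]; return c+d*((z-c[2])/d[:,2])[:,None]
def proj(cam,P,mt=None):
    m,T=mt or camT(cam); p=(np.atleast_2d(P)-T[:3,3])@T[:3,:3]
    return np.c_[p[:,0]/p[:,2]*m['fx']+m['cx'],p[:,1]/p[:,2]*m['fy']+m['cy']]
E
python3 - <<'E'
from h import *
np.set_printoptions(precision=3,suppress=True)
o=bot.get_obs();print(o)
for c in ['top','side','wrist']:
    save(c,c+'0');print(c,bot.camera_model(c))
for n in ['dock','plate','saddle','bracket0','isolator_box','isolator','spray_can','screwdriver']:
    for r in bot.outline_of(n,'top'):
        m=r['mask'];b=cv2.minAreaRect(np.argwhere(m)[:,::-1].astype(np.float32)) if m.any() else None
        print(n,round(r['p'],2),r['pixel'],m.sum(),b)
E
```

```text
{'time': 0.0, 'joint_positions': array([ 1.073,  0.343,  1.525, -0.   ,  1.275, -0.146]), 'dq': array([ 0.   , -0.001,  0.001,  0.   , -0.002,  0.   ]), 'tau': array([  0.   , -43.125, -24.422,   0.072,   0.056,  -0.   ]), 'tool_pos': array([180.688, 492.492, 226.032]), 'tcp_rot': array([-3.14, -0.  ,  2.79]), 'contact_force': array([0.066, 0.271, 0.36 ]), 'moment': array([ 0.053, -0.02 , -0.013]), 'finger_force': 0.0, 'grip_width': 91.8393295540956}
top {'fx': 573.4882262077907, 'fy': 573.4882262077907, 'cx': 314.903408134136, 'cy': 238.98891316901964, 'position': array([ 426.949,  -10.784, 1283.656]), 'orientation': array([-3.04 ,  0.005, -1.592])}
side {'fx': 613.7238607075985, 'fy': 613.7238607075985, 'cx': 325.3656245475526, 'cy': 228.14021838829328, 'position': array([  463.711, -1213.135,  1097.631]), 'orientation': array([-2.267,  0.002, -0.074])}
wrist {'fx': 363.41186307018, 'fy': 363.41186307018, 'cx': 321.25319167399806, 'cy': 234.9840895667715, 'T_tool_cam': array([[  -0.001,   -0.96 ,   -0.281,   76.734],
       [   1.   ,   -0.001,   -0.001,    0.34 ],
       [   0.001
[... 1681 characters left out ...]
4.8, 309.4] 1156 ((460.5517578125, 306.8793029785156), (39.55310821533203, 30.45403480529785), 68.19859313964844)
isolator_box 0.62 [164.4, 315.6] 2757 ((162.41934204101562, 316.03912353515625), (51.590972900390625, 55.43259048461914), 80.07376098632812)
isolator 0.83 [159.7, 315.4] 402 ((160.00001525878906, 316.0), (16.970561981201172, 33.941123962402344), 45.0)
spray_can 0.82 [459.8, 161.6] 924 ((461.00006103515625, 162.50003051757812), (26.16295051574707, 41.719295501708984), 45.0)
screwdriver 0.95 [195.4, 136.8] 585 ((197.59146118164062, 155.3231658935547), (86.02617645263672, 11.264016151428223), 83.6598129272461)
screwdriver 0.22 [322.1, 292.2] 4758 ((323.0, 290.0), (96.0, 50.0), 90.0)
```

View pics/top0.png

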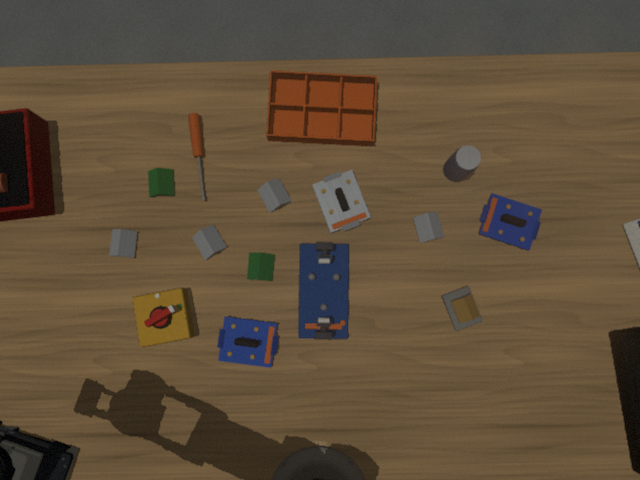

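View pics/side0.png

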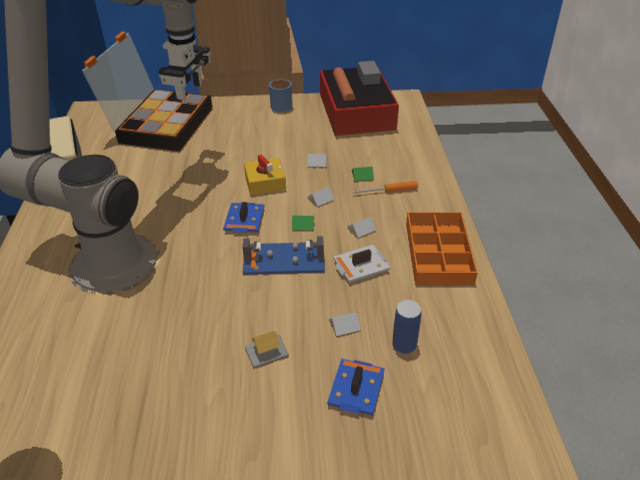

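The top view shows the silver plate at (341,202) with its stripe at the lower end. The dock is at (323,291), also with its stripe at the lower end. There are four silver brackets, at (124,242), (209,241), (274,194) and (428,226). The saddle is at (461,308) and the isolator at (162,316). The blue plates and green brackets are decoys. Next I'll zoom in and work out the poses.

```bash
python3 - <<'E'
import cv2,numpy as np
im=cv2.imread('pics/top0.png')
def c(x,y,w=50,h=38): return cv2.resize(im[y-h:y+h,x-w:x+w],(400,300),interpolation=cv2.INTER_CUBIC)
cv2.imwrite('pics/z0.png',np.vstack([np.hstack([c(162,316),c(341,202)]),np.hstack([c(323,290,70,53),c(462,308)])]))
E
python3 - <<'E'
from h import *
np.set_printoptions(precision=1,suppress=True)
bot.capture('top')
for n,z in [('dock',12),('plate',19),('saddle',10),('bracket0',17),('isolator_box',50),('isolator',88)]:
    for r in bot.outline_of(n,'top'):
        if r['p']<.6: continue
        b=cv2.minAreaRect(np.argwhere(r['mask'])[:,::-1].astype(np.float32))
        q=ray('top',cv2.boxPoints(b),z); e1=q[1]-q[0];e2=q[2]-q[1]
        print(n,round(r['p'],2),np.round(b[0]),q.mean(0)[:2],np.linalg.norm(e1),np.degrees(np.arctan2(e1[1],e1[0])),np.linalg.norm(e2))
E
```

```text
dock 0.74 [323. 290.] [445.2 -22.8] 111.39320100153338 -91.23233831358772 213.43510694609185
plate 0.84 [341. 200.] [641.9 -67. ] 99.95462677676232 -70.09784737042075 129.46764684134288
plate 0.75 [509. 221.] [ 587.  -439.5] 98.78331509463564 -18.52742071289526 130.9182639043046
plate 0.67 [247. 341.] [336.  146.1] 96.76034352981657 -7.91691285975842 131.8982508347361
saddle 0.77 [461. 308.] [ 398.4 -325.7] 64.54322209275742 -68.84612641820625 84.69755853680903
saddle 0.66 [341. 200.] [643.2 -66.7] 98.60233109144096 -69.69864478799798 128.4180228065726
bracket0 0.96 [259. 266.] [499.6 116.7] 61.36379832471823 -3.521611485703542 58.764910687127944
bracket0 0.68 [427. 226.] [ 580.1 -258. ] 57.829933996973296 -75.2174680063006 62.76175178680609
bracket0 0.66 [123. 242.] [557.9 419.8] 61.55540350961624 -6.25297964601103 56.43252547917627
bracket0 0.63 [273. 194.] [660.7  84. ] 56.92685484119748 -62.880872088979395 65.57450478937862
bracket0 0.62 [160. 181.] [693.8 337.5] 54.35985101075397 -86.78702536526258 63.31687492206333
isolator 0.77 [160. 316.] [396.8 316.4] 67.7068408134367 -45.63102551719376 34.08053610946436
```

View pics/z0.png

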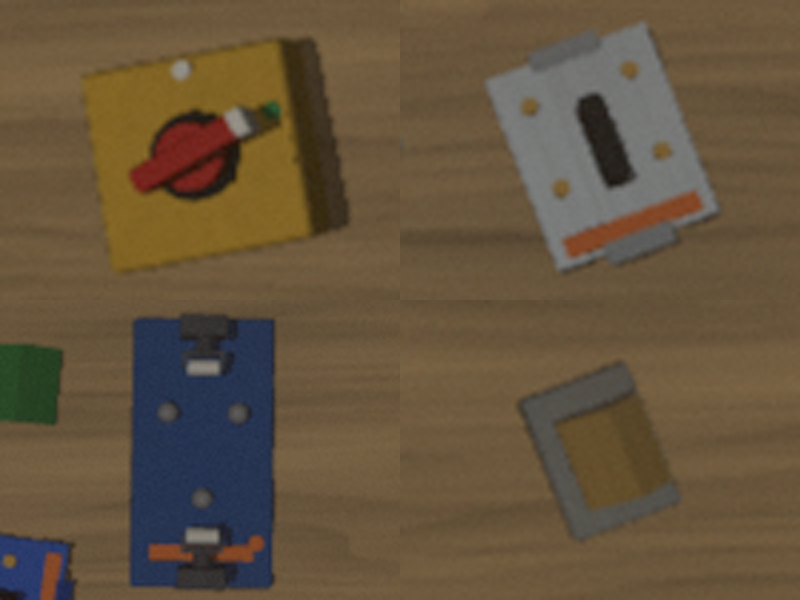

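The isolator is on, with its pointer at the green dot (about 267,110 in the crop), so it has to go off first. Next I'll work out exact poses, the bracket axis directions from shading, and the move for the isolator.

```bash
cat >> h.py <<'E'
def wrap(a): return (a+np.pi)%(2*np.pi)-np.pi
def plan(x,y,z,yaw_deg,half=True):
    """shift in tool axes after turning first; yaw of tool x axis"""
    o=bot.get_obs(); M=rot(o['tcp_rot']); cur=np.arctan2(M[1,0],M[0,0]); p=np.array(o['tool_pos'])
    opts=[np.radians(yaw_deg)]+([np.radians(yaw_deg)+np.pi] if half else [])
    best=[]
    j=o['joint_positions']; j1n=np.arctan2(y,x)
    for w in opts:
        for k in (-1,0,1):
            d=wrap(w-cur)+2*np.pi*k
            j6=j[5]+(j1n-j[0])-d      # tool down: yaw grows with j1, shrinks with j6
            if abs(j6)<2.9: best.append((abs(j6)+0.3*abs(d),d,j6,w))
    _,d,j6,w=min(best)
    N=np.array([[np.cos(w),np.sin(w),0],[np.sin(w),-np.cos(w),0],[0,0,-1]]).T
    dw=np.array([x,y,z])-p
    print('plan: pos',np.round(p,1),'tilt',np.round(np.degrees(np.arccos(-M[2,2])),2),'turn rz %.3f'%-d,'j6->%.2f'%j6,
      'shift in CURRENT tool',np.round(M.T@dw,1),'shift after turn',np.round(N.T@dw,1))
def bracket_axis(gray,mask,mt,cam,z=17):
    ij=np.argwhere(cv2.erode(mask.astype(np.uint8),np.ones((3,3)))>0); v=gray[ij[:,0],ij[:,1]].astype(float)
    px=ij[:,::-1].astype(float); W=ray(cam,px,z,mt)[:,:2]; c=W.mean(0)
    g=np.linalg.lstsq(np.c_[W-c,np.ones(len(W))],v,rcond=None)[0][:2]
    b=cv2.minAreaRect(ray(cam,np.argwhere(mask)[:,::-1],z,mt)[:,:2].astype(np.float32))
    q=cv2.boxPoints(b); best=None
    for k in (0,1):
        e=q[k+1]-q[k]; u=e/np.linalg.norm(e); s=abs(u@g)
        if best is None or s<best[0]: best=(s,np.degrees(np.arctan2(u[1],u[0])),np.linalg.norm(e))
    yaw=(best[1]+90)%180-90
    return np.array(b[0]),yaw,best[2],min(b[1]),np.degrees(np.arctan2(g[1],g[0]))
E
python3 - <<'E'
from h import *
np.set_printoptions(precision=1,suppress=True)
im=cv2.imread('pics/top0.png');g=cv2.cvtColor(im,6); mt=camT('top')
ctr=ray('top',[[161.5,316.75]],50)[0];print('box',ctr)
w=ray('top',[[112+180/4,278+70/4]],50)[0];gr=ray('top',[[112+271/4,278+110/4]],50)[0]
for q in (w,gr): print('dot',q,np.degrees(np.arctan2(*(q-ctr)[1::-1])),np.linalg.norm(q-ctr))
c=ray('top',[[112+u/4,278+v/4] for u,v in [(83,75),(283,40),(312,235),(115,270)]],50);print(c[:,:2],c.mean(0))
b=ray('top',[[253+u/2.857,237+v/2.857] for u,v in [(202,198),(168,112),(237,113)]],24);print('balls',b[:,:2])
bot.capture('top')
for r in bot.outline_of('bracket0','top'):
    if r['p']>.35 and r['mask'].sum()<900: print(r['p'],np.round(r['pixel']),bracket_axis(g,r['mask'],mt,'top',10))
plan(ctr[0],ctr[1],160,-60)
E
```

```text
box [393.1 323.7  50. ]
dot [438.5 333.6  50. ] 12.3484903935987 46.45697825955585
dot [416.1 284.7  50. ] -59.3708801745112 45.25561349751724
[[436.9 385.6]
 [453.3 278.4]
 [349.6 262.7]
 [333.4 367.4]] [393.3 323.5  50. ]
balls [[407.6 -23.4]
 [473.7   1.2]
 [471.8 -51.7]]
0.9 [275. 194.] (array([661.4,  84.8]), np.float32(28.46949), np.float32(64.40973), 57.42823028564453, np.float64(120.27242120482225))
0.8 [162. 184.] (array([695.5, 338.6]), np.float32(0.48973083), np.float32(61.961246), 56.62043380737305, np.float64(91.70959107388686))
0.79 [257. 265.] (array([500.5, 116.2]), np.float32(-7.1180725), np.float32(60.667706), 55.273704528808594, np.float64(84.31001708594671))
0.67 [428. 226.] (array([ 581.1, -260.4]), np.float32(12.025574), np.float32(60.069214), 56.1194953918457, np.float64(103.9909519047125))
0.6 [210. 240.] (array([559. , 231.4]), np.float32(30.329346), np.float32(65.46484), 57.08847427368164, np.float64(123.85633607879424))
0.55 [121. 243.] (array([558.8, 423.2]), np.float32(-7.5092773), np.float32(61.233284), 54.99528121948242, np.float64(87.92354284399063))
plan: pos [180.9 492.9 226.8] tilt 0.01 turn rz 0.695 j6->0.17 shift in CURRENT tool [-257.5  -85.8   66.7] shift after turn [-252.7   99.2   66.8]
```

```bash
python3 -m jog '[[0,0,0,0,0,0.143],[0,0,0,0,0,0.143],[0,0,0,0,0,0.143],[0,0,0,0,0,0.143],[0,0,0,0,0,0.143],[-42,16.5,11,0,0,0],[-42,16.5,11,0,0,0],[-42,16.5,11,0,0,0],[-42,16.5,11,0,0,0],[-42,16.5,11,0,0,0],[-42,16.5,11,0,0,0],[0,0,0,0,0,0]]' 100
python3 - <<'E'
from h import *
np.set_printoptions(precision=1,suppress=True)
mt=camT('wrist')
im=save('wrist','w1')
print(proj('wrist',[[393.2,323.6,50],[393.2,323.6,88]],mt))
plan(393.2,323.6,58,-61.3)
E
```

```text
time: 2.2
tool_pos: [392.5, 316.5, 159.4]
tcp_rot: [-3.14, 0.001, 2.069]
contact_force: [0.1, 1.2, 0.0]
grip_width: 91.4
finger_force: 0.0
[[327.4 225. ]
 [328.3 239.7]]
plan: pos [390.7 318.2 160. ] tilt 0.07 turn rz -0.002 j6->0.19 shift in CURRENT tool [  3.5   4.9 102. ] shift after turn [  3.5   4.8 102. ]
```

View pics/w1.png

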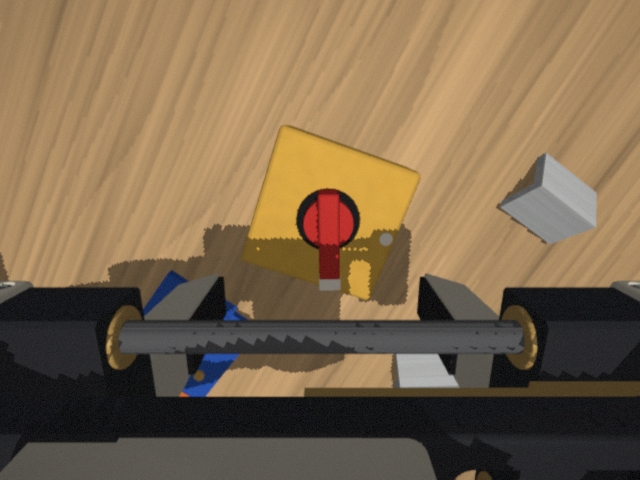

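The handle bar stands upright in the picture at column 329, from row 190 to 290, with the white tip at the bottom. The arm was still settling, so I'll measure again before descending.

```bash
python3 -m jog '[[3,5,20,0,0,0],[0,0,0,0,0,0],[0,0,0,0,0,0],[0,0,0,0,0,0]]' 
cat > iso.py <<'E'
from h import *
np.set_printoptions(precision=1,suppress=True)
mt=camT('wrist'); im=bot.capture('wrist')
h=cv2.cvtColor(im,cv2.COLOR_RGB2HSV)
P=[]
for r in bot.outline_of('isolator','wrist')[:1]:
    ys,xs=np.nonzero(r['mask']);print('iso',r['p'],xs.min(),xs.max(),ys.min(),ys.max())
for r in bot.outline_of('isolator_box','wrist')[:1]:
    b=cv2.minAreaRect(np.argwhere(r['mask'])[:,::-1].astype(np.float32)); q=ray('wrist',cv2.boxPoints(b),50,mt);print('box',r['p'],q.mean(0),np.linalg.norm(q[1]-q[0]),np.linalg.norm(q[2]-q[1]))
red=((h[:,:,0]<8)|(h[:,:,0]>172))&(h[:,:,1]>170)&(h[:,:,2]>60); red[300:]=0
ys,xs=np.nonzero(red);print('red',xs.min(),xs.max(),ys.min(),ys.max())
print(proj('wrist',[[393.2,323.6,50],[393.2,323.6,88]],mt)); 
print('pix to world z88', ray('wrist',[[xs.mean(),ys.min()],[xs.mean(),ys.max()]],88,mt))
plan(393.2,323.6,58,-61.3)
E
python3 iso.py
```

```text
time: 2.65
tool_pos: [391.9, 325.8, 141.6]
tcp_rot: [3.141, -0.0, 2.076]
contact_force: [0.5, -0.4, 0.7]
grip_width: 92.1
finger_force: 0.0
iso 0.59 296 349 206 314
box 0.76 [390.8 327.2  50. ] 113.95257514076954 105.90641839419759
red 296 349 206 299
[[322.  242.7]
 [322.2 261.2]]
pix to world z88 [[376.4 354.2  88. ]
 [405.8 301.1  88. ]]
plan: pos [392.2 325.4 141.4] tilt 0.07 turn rz 0.004 j6->0.19 shift in CURRENT tool [-2.1 -0.1 83.4] shift after turn [-2.1  0.  83.4]
```

```bash
python3 -m jog '[[0,0,20,0,0,0],[0,0,20,0,0,0],[0,0,20,0,0,0],[0,0,22,0,0,0],[0,0,0,0,0,0],[0,0,0,0,0,0]]' 100
python3 -m jog '[[0,0,0,0,0,0],[0,0,0,0,0,0],[0,0,0,0,0,0],[0,0,0,0,0,0],[0,0,0,0,0,0],[0,0,0,0,0,0]]' 22
python3 -m jog '[[0,0,0,0,0,-0.11],[0,0,0,0,0,-0.11],[0,0,0,0,0,-0.11],[0,0,0,0,0,-0.11],[0,0,0,0,0,-0.11],[0,0,0,0,0,-0.11],[0,0,0,0,0,-0.11],[0,0,0,0,0,-0.11],[0,0,0,0,0,-0.11],[0,0,0,0,0,-0.11],[0,0,0,0,0,-0.11],[0,0,0,0,0,0]]'
```

```text
time: 3.4
tool_pos: [392.3, 325.2, 59.2]
tcp_rot: [3.142, -0.0, 2.075]
contact_force: [-0.1, 0.4, 0.1]
grip_width: 91.6
finger_force: 0.0
time: 4.0
tool_pos: [392.2, 325.1, 58.8]
tcp_rot: [3.141, -0.0, 2.075]
contact_force: [0.2, 0.1, 0.8]
grip_width: 48.5
finger_force: 0.0
time: 5.2
tool_pos: [394.4, 327.6, 59.0]
tcp_rot: [3.137, 0.006, -2.996]
contact_force: [4.8, 10.5, -7.2]
grip_width: 34.5
finger_force: 30.0
```

```bash
python3 -m jog '[[0,0,0,0,0,0],[0,0,0,0,0,0],[0,0,0,0,0,0],[0,0,0,0,0,0],[0,0,0,0,0,0],[0,0,0,0,0,0],[0,0,-30,0,0,0],[0,0,-30,0,0,0],[0,0,-30,0,0,0],[0,0,0,0,0,0],[0,0,0,0,0,0]]' 100
python3 - <<'E'
from h import *
save('wrist','w2')
E
```

```text
time: 6.3
tool_pos: [392.3, 325.1, 149.1]
tcp_rot: [3.141, 0.001, -2.998]
contact_force: [-0.4, -1.0, -0.1]
grip_width: 91.8
finger_force: 0.0
```

View pics/w2.png

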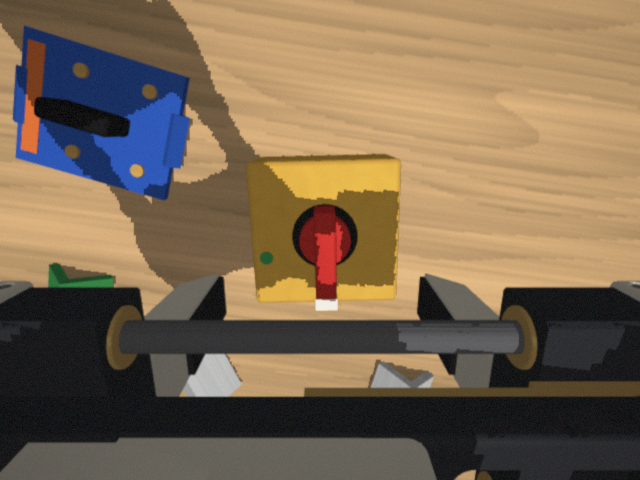

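The pointer (327,305) now lines up with the box's +x edge, well away from the green dot at (266,258), so the isolator is off. The plate is next.

```bash
python3 - <<'E'
from h import *
plan(642,-67,180,20)
plan(642,-67,180,-160,half=False)
E
```

```text
plan: pos [391.8 324.8 148.2] tilt 0.04 turn rz 2.936 j6->1.12 shift in CURRENT tool [-191.7 -423.5  -31.8] shift after turn [101.1 453.7 -31.8]
plan: pos [391.8 324.8 148.2] tilt 0.04 turn rz -0.206 j6->-2.02 shift in CURRENT tool [-191.7 -423.5  -31.8] shift after turn [-101.1 -453.7  -31.8]
```

```bash
python3 -m jog '[[0,0,-16,0,0,-0.103],[0,0,-16,0,0,-0.103],[-10,-45,0,0,0,0],[-10,-45,0,0,0,0],[-10,-45,0,0,0,0],[-10,-45,0,0,0,0],[-10,-45,0,0,0,0],[-10,-45,0,0,0,0],[-10,-45,0,0,0,0],[-10,-45,0,0,0,0],[-10,-45,0,0,0,0],[-11,-48,0,0,0,0]]' 100
python3 -m jog '[[0,0,0,0,0,0],[0,0,0,0,0,0],[0,0,0,0,0,0],[0,0,0,0,0,0]]'
cat > plate.py <<'E'
from h import *
np.set_printoptions(precision=1,suppress=True)
mt=camT('wrist'); im=bot.capture('wrist')
res=[r for r in bot.outline_of('plate','wrist') if r['p']>.4]
for r in res:
    m=r['mask'].astype(np.uint8)
    c=np.array(im)[r['mask']].mean(0)
    b=cv2.minAreaRect(np.argwhere(m)[:,::-1].astype(np.float32)); q=ray('wrist',cv2.boxPoints(b),19,mt); e1=q[1]-q[0]; e2=q[2]-q[1]
    L=e1 if np.linalg.norm(e1)>np.linalg.norm(e2) else e2
    print('plate',r['p'],c,q.mean(0)[:2],np.linalg.norm(e1),np.linalg.norm(e2),'yaw',np.degrees(np.arctan2(L[1],L[0])))
    hs=cv2.cvtColor(im,cv2.COLOR_RGB2HSV); box=np.zeros((480,640),np.uint8); cv2.fillPoly(box,[cv2.boxPoints(b).astype(np.int32)],1); box=cv2.erode(box,np.ones((13,13)))
    k=((hs[:,:,2]<70)&(box>0)).astype(np.uint8); n,l,s,ce=cv2.connectedComponentsWithStats(k)
    if n>1:
        i=1+np.argmax(s[1:,4]); bb=cv2.minAreaRect(np.argwhere(l==i)[:,::-1].astype(np.float32)); q=ray('wrist',cv2.boxPoints(bb),45,mt); 
        e1=q[1]-q[0]; e2=q[2]-q[1]; L=e1 if np.linalg.norm(e1)>np.linalg.norm(e2) else e2
        print(' handle',q.mean(0)[:2],np.linalg.norm(e1),np.linalg.norm(e2),np.degrees(np.arctan2(L[1],L[0])))
    o=((hs[:,:,0]>5)&(hs[:,:,0]<18)&(hs[:,:,1]>180)&(box>0)); ys,xs=np.nonzero(o)
    if len(xs): print(' stripe',len(xs),ray('wrist',[[xs.mean(),ys.mean()]],19,mt)[0,:2])
plan(642,-67,90,20)
E
python3 plate.py
```

```text
time: 7.55
tool_pos: [642.1, -67.4, 178.8]
tcp_rot: [3.14, -0.003, -2.792]
contact_force: [0.9, 0.4, -0.4]
grip_width: 91.4
finger_force: 0.0
time: 7.95
tool_pos: [641.5, -64.6, 180.5]
tcp_rot: [3.141, -0.001, -2.791]
contact_force: [-0.1, -0.2, 0.6]
grip_width: 92.1
finger_force: 0.0
plate 0.61 [149.1 140.2 133.2] [638.  -66.1] 126.97326273726182 94.56869131073228 yaw -162.44923344832412
 handle [638.2 -66.4] 12.988323870545978 53.06414111231973 20.32938063541509
 stripe 468 [599.4 -94.9]
plan: pos [641.8 -64.8 181. ] tilt 0.01 turn rz 0.002 j6->-2.02 shift in CURRENT tool [ 0.6 -2.1 91. ] shift after turn [ 0.6 -2.1 91. ]
```

```bash
python3 - <<'E'
from h import *
m=bot.camera_model('wrist')
A=[];y=[]
for p,w,px in [([392.1,325.4,141.5],2.075,[322.5,248.5]),([391.8,324.8,148.2],-2.998,[326,246.4])]:
    T=np.eye(4);T[:3,:3]=R.from_euler('xyz',[np.pi,0,w]).as_matrix();T[:3,3]=p
    e=ray('wrist',[px],88,(m,T@np.array(m['T_tool_cam'])))[0,:2];print(e)
    A.append(np.c_[np.eye(2),T[:2,:2]]);y.append(e)
s=np.linalg.lstsq(np.vstack(A),np.hstack(y),rcond=None);print(s[0],s[1:])
E
```

```text
[390.43470472 331.01713648]
[386.46407993 327.54683563]
[390.95814299 326.41154108   4.28535109   1.76670953] (array([], dtype=float64), np.int32(4), array([1.9091618 , 1.9091618 , 0.59590369, 0.59590369]))
```

```bash
sed -i "s/return m,T@np.array(m\['T_tool_cam'\])/C=np.array(m['T_tool_cam']); C[:2,3]-=[4.3,1.8]; return m,T@C/" h.py
python3 -m jog '[[0,-2,40,0,0,0],[0,0,40,0,0,0],[0,0,40,0,0,0],[0,0,20,0,0,0],[0,0,10,0,0,0],[0,0,10,0,0,0],[0,0,0,0,0,0],[0,0,0,0,0,0]]' 100
python3 -m jog '[[0,0,0,0,0,0],[0,0,0,0,0,0],[0,0,0,0,0,0],[0,0,0,0,0,0],[0,0,0,0,0,0],[0,0,0,0,0,0],[0,0,0,0,0,0],[0,0,0,0,0,0],[0,0,0,0,0,0],[0,0,0,0,0,0],[0,0,0,0,0,0],[0,0,0,0,0,0]]' 0
```

```text
time: 8.85
tool_pos: [643.5, -67.9, 21.9]
tcp_rot: [-3.141, 0.002, -2.792]
contact_force: [0.1, 0.4, 1.1]
grip_width: 91.7
finger_force: 0.0
time: 10.05
tool_pos: [642.6, -67.7, 20.7]
tcp_rot: [3.141, -0.0, -2.792]
contact_force: [-1.3, 1.3, 0.7]
grip_width: 13.9
finger_force: 30.0
```

```bash
python3 -m jog '[[0,0,-20,0,0,0],[0,0,-40,0,0,0],[0,0,-40,0,0,0],[0,0,-40,0,0,0],[0,0,-40,0,0,0],[0,0,-20,0,0,0],[0,0,0,0,0,0],[0,0,0,0,0,0]]'
python3 - <<'E'
from h import *
plan(564,-24,220,178.6,half=False)
E
```

```text
time: 10.85
tool_pos: [642.2, -67.9, 219.2]
tcp_rot: [3.141, -0.002, -2.792]
contact_force: [-0.2, -0.1, -3.8]
grip_width: 13.6
finger_force: 30.0
plan: pos [642.2 -67.9 219.2] tilt 0.12 turn rz 0.374 j6->-1.59 shift in CURRENT tool [58.4 68.  -0.6] shift after turn [79.2 42.  -0.8]
```

```bash
python3 -m jog '[[0,0,0,0,0,0.12],[0,0,0,0,0,0.13],[0,0,0,0,0,0.124],[26,14,0,0,0,0],[26,14,0,0,0,0],[27,14,0,0,0,0],[0,0,0,0,0,0],[0,0,0,0,0,0],[0,0,0,0,0,0]]'
python3 - <<'E'
from h import *
np.set_printoptions(precision=1,suppress=True)
mt=camT('wrist'); o=bot.get_obs(); print(o['tool_pos'],o['tcp_rot'])
save('wrist','w3'); np.save('mt3.npy',mt[1])
c=np.array([444,-24]);u=np.array([-1,.024]);v=np.array([-.024,-1])
print(proj('wrist',[[*(c+a*u+b*v),24] for a,b in [(36,0),(-30,27),(-30,-27)]],mt))
E
```

```text
time: 11.75
tool_pos: [565.1, -24.3, 219.5]
tcp_rot: [3.141, -0.001, 3.117]
contact_force: [0.6, -0.7, -3.4]
grip_width: 14.0
finger_force: 30.0
[565.1 -24.3 219.5] [ 3.1 -0.   3.1]
[[319.8  27.3]
 [290.7 107.7]
 [349.4 107.5]]
```

View pics/w3.png

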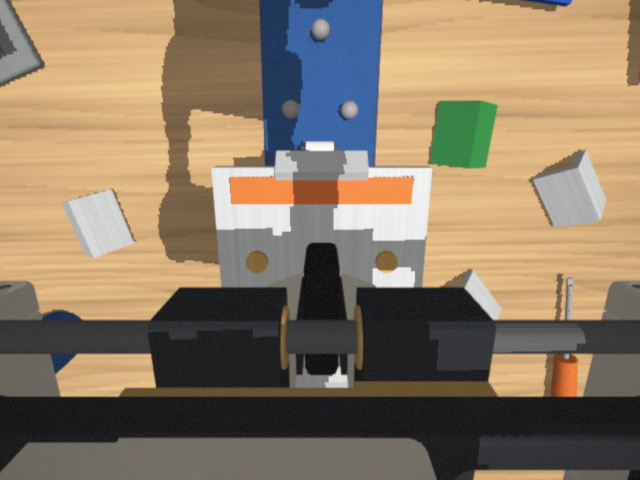

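The balls show at (320,29), (290,108) and (349,109), within 2 px of the prediction. The held plate's stripe end faces the dock's stripe end. Next I'll check where the plate sits relative to the TCP.

```bash
python3 - <<'E'
from h import *
np.set_printoptions(precision=1,suppress=True)
mt=(bot.camera_model('wrist'),np.load('mt3.npy')); o=bot.get_obs(); M=rot(o['tcp_rot'])
for px,z in [([213,168],217.5),([431,168],217.5)]: print((ray('wrist',[px],z,mt)[0]-o['tool_pos'])@M)
plan(445,-24,100,178.6,half=False)
E
```

```text
[ 55.9 -48.6   2.2]
[55.9 46.6  2.2]
plan: pos [565.2 -24.4 219.7] tilt 0.06 turn rz -0.001 j6->-1.60 shift in CURRENT tool [120.1  -2.6 119.8] shift after turn [120.2  -2.5 119.7]
```

```bash
python3 -m jog '[[30,-0.6,0,0,0,0],[30,-0.6,0,0,0,0],[30,-0.6,0,0,0,0],[31,-0.7,0,0,0,0],[0,0,30,0,0,0],[0,0,30,0,0,0],[0,0,30,0,0,0],[0,0,30,0,0,0],[0,0,15,0,0,0],[0,0,0,0,0,0],[0,0,0,0,0,0]]'
python3 -m jog '[[0,0,5,0,0,0],[0,0,5,0,0,0],[0,0,0,0,0,0],[0,0,0,0,0,0]]'
python3 -m jog '[[0,0,3,0,0,0],[0,0,3,0,0,0],[0,0,0,0,0,0],[0,0,0,0,0,0]]'
```

```text
time: 12.9
tool_pos: [444.5, -23.8, 85.8]
tcp_rot: [3.142, 0.0, 3.116]
contact_force: [0.8, -0.4, -3.4]
grip_width: 13.9
finger_force: 30.0
time: 13.3
tool_pos: [443.9, -23.5, 75.9]
tcp_rot: [3.142, 0.0, 3.117]
contact_force: [-0.4, -0.1, -4.6]
grip_width: 13.7
finger_force: 30.0
time: 13.7
tool_pos: [443.8, -23.4, 69.6]
tcp_rot: [3.141, -0.0, 3.117]
contact_force: [-1.1, -0.2, -4.4]
grip_width: 13.4
finger_force: 30.0
```

```bash
python3 -m jog '[[0,0,3,0,0,0],[0,0,3,0,0,0],[0,0,0,0,0,0]]'
python3 -m jog '[[0,0,3,0,0,0],[0,0,3,0,0,0],[0,0,0,0,0,0]]'
python3 -m jog '[[0,0,3,0,0,0],[0,0,3,0,0,0],[0,0,0,0,0,0]]'
python3 -m jog '[[0,0,3,0,0,0],[0,0,2,0,0,0],[0,0,0,0,0,0],[0,0,0,0,0,0]]'
```

```text
time: 14.0
tool_pos: [443.7, -23.4, 63.5]
tcp_rot: [3.141, -0.0, 3.117]
contact_force: [-0.9, 0.7, -1.7]
grip_width: 13.6
finger_force: 30.0
time: 14.3
tool_pos: [444.4, -23.5, 58.1]
tcp_rot: [-3.142, 0.002, 3.117]
contact_force: [-1.8, -0.0, 5.3]
grip_width: 14.0
finger_force: 30.0
time: 14.6
tool_pos: [443.0, -23.4, 50.6]
tcp_rot: [3.141, -0.002, 3.117]
contact_force: [0.7, -0.9, -10.8]
grip_width: 13.9
finger_force: 30.0
time: 15.0
tool_pos: [443.5, -23.2, 46.4]
tcp_rot: [3.141, -0.001, 3.117]
contact_force: [-0.9, 0.8, -8.9]
grip_width: 13.8
finger_force: 30.0
```

It snapped in, and the pull is now downward. I'll push 1 mm more, let go, then lift and look.

```bash
python3 -m jog '[[0,0,1,0,0,0],[0,0,0,0,0,0],[0,0,0,0,0,0]]'
python3 -m jog '[[0,0,0,0,0,0],[0,0,0,0,0,0],[0,0,0,0,0,0],[0,0,0,0,0,0],[0,0,0,0,0,0],[0,0,0,0,0,0],[0,0,0,0,0,0],[0,0,-40,0,0,0],[0,0,-40,0,0,0],[0,0,-40,0,0,0],[0,0,0,0,0,0],[0,0,0,0,0,0]]' 100
python3 - <<'E'
from h import *
np.set_printoptions(precision=1,suppress=True)
mt=camT('wrist');save('wrist','w4'); save('top','top1')
c=np.array([445,-24]);u=np.array([-1,.024]);v=np.array([-.024,-1])
print(proj('wrist',[[*(c+a*u+b*v),44] for a,b in [(58,48),(58,-48),(-58,-48),(-58,48)]],mt))
o=bot.get_obs();print(o['tool_pos'])
im=cv2.imread('pics/top1.png');g=cv2.cvtColor(im,6); mt=camT('top')
for r in bot.outline_of('bracket0','top'):
    if r['p']>.35 and r['mask'].sum()<900: print(r['p'],np.round(r['pixel']),bracket_axis(g,r['mask'],mt,'top',10)[:2])
E
```

```text
time: 15.3
tool_pos: [443.7, -23.2, 46.0]
tcp_rot: [3.141, -0.0, 3.117]
contact_force: [-1.8, 3.3, 1.4]
grip_width: 13.6
finger_force: 30.0
time: 16.5
tool_pos: [444.1, -23.5, 166.2]
tcp_rot: [-3.141, 0.002, 3.117]
contact_force: [-0.4, -0.3, -0.1]
grip_width: 91.5
finger_force: 0.0
[[258.9 149.4]
 [386.6 149.1]
 [379.8 290.5]
 [265.9 290.6]]
[443.  -23.3 164.6]
0.82 [424. 225.] (array([ 580.8, -259.8]), np.float32(11.760834))
0.81 [257. 265.] (array([500.4, 116.3]), np.float32(-4.9211807))
0.73 [123. 242.] (array([559.6, 423.4]), np.float32(-5.0324097))
0.65 [210. 243.] (array([558.8, 231.1]), np.float32(27.123993))
0.63 [162. 182.] (array([694.8, 339. ]), np.float32(2.1563416))
0.59 [254. 187.] (array([685.8, 137.1]), np.float32(38.002502))
```

View pics/w4.png

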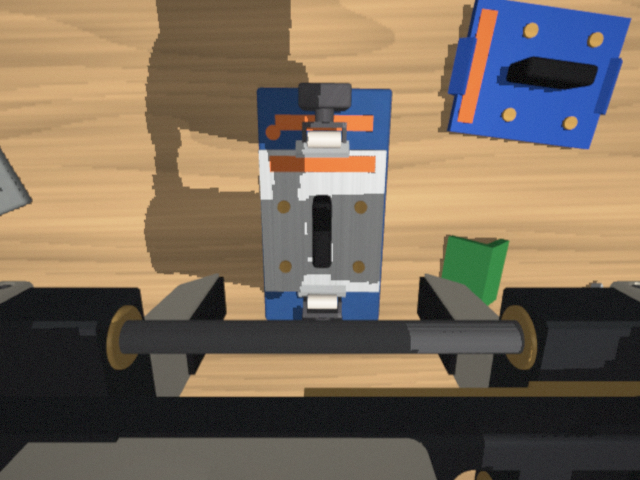

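The plate is home: the stripes meet at rows 122 and 163, and the rollers are over its bars. The top picture shows one bracket was knocked from (661,85) to (686,137) mm. Now the bracket at (581,-260).

```bash
cat > br.py <<'E'
import sys
from h import *
np.set_printoptions(precision=1,suppress=True)
x,y=map(float,sys.argv[1:3])
o=bot.get_obs();mt=camT('wrist'); im=bot.capture('wrist'); g=cv2.cvtColor(im,cv2.COLOR_RGB2GRAY)
for r in bot.outline_of('bracket0','wrist'):
    if r['p']<.3: continue
    c,yaw,L,w,gd=bracket_axis(g,r['mask'],mt,'wrist',6)
    if np.hypot(c[0]-x,c[1]-y)<60:
        sat=im[r['mask']].mean(0); print(r['p'],np.round(r['pixel']),c,'yaw',yaw,'len',L,w,'grad',gd,'rgb',sat); plan(c[0],c[1],24,yaw+90)
E
python3 - <<'E'
from h import *
plan(580.8,-259.8,180,101.8)
E
```

```text
plan: pos [442.9 -23.3 164.4] tilt 0.16 turn rz 1.340 j6->-0.63 shift in CURRENT tool [-143.7 -233.   -16.2] shift after turn [-259.7   86.6  -15.6]
```

```bash
python3 -m jog '[[0,0,-5,0,0,0.134],[0,0,-5,0,0,0.134],[0,0,-5,0,0,0.134],[0,0,0,0,0,0.134],[0,0,0,0,0,0.134],[0,0,0,0,0,0.134],[0,0,0,0,0,0.134],[0,0,0,0,0,0.134],[0,0,0,0,0,0.134],[0,0,0,0,0,0.134]]' 100
python3 -m jog '[[-43.3,14.4,0,0,0,0],[-43.3,14.4,0,0,0,0],[-43.3,14.4,0,0,0,0],[-43.3,14.4,0,0,0,0],[-43.3,14.4,0,0,0,0],[-43.3,14.4,0,0,0,0],[0,0,0,0,0,0],[0,0,0,0,0,0],[0,0,0,0,0,0],[0,0,0,0,0,0]]'
python3 br.py 581 -260; python3 -c "
from h import *
cv2.imwrite('pics/w5.png',bot.capture('wrist')[:,:,::-1])"
```

```text
time: 17.65
tool_pos: [443.1, -23.3, 179.2]
tcp_rot: [-3.139, -0.001, 1.771]
contact_force: [0.3, 0.4, 0.1]
grip_width: 91.9
finger_force: 0.0
time: 18.65
tool_pos: [581.1, -258.7, 180.7]
tcp_rot: [-3.141, -0.001, 1.778]
contact_force: [-0.1, 0.2, 0.1]
grip_width: 91.4
finger_force: 0.0
```

View pics/w5.png

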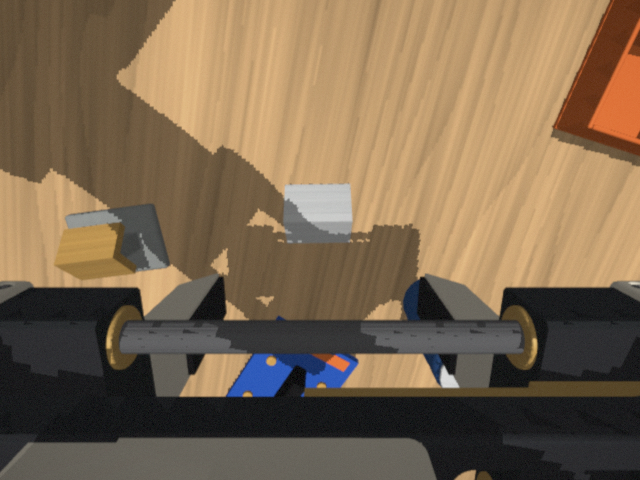

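The bracket shows at columns 284–352 and rows 184–242, with its apex line running across, along tool y. The network missed it, so I'll use those pixels.

```bash
python3 - <<'E'
from h import *
np.set_printoptions(precision=1,suppress=True)
q=ray('wrist',[[318,213],[284,242],[352,242],[284,186],[352,184]],6);print(q[:,:2]);c=q[0]
q2=ray('wrist',[[284,242],[352,242]],0);print(np.degrees(np.arctan2(*(q2[1]-q2[0])[1::-1])))
plan(c[0],c[1],24,101.8)
t=ray('top',[[452,176],[467,156]],0);print('can',t[0],ray('top',[[467,156]],120)[0])
E
```

```text
[[ 577.  -264.5]
 [ 550.8 -299.2]
 [ 614.8 -285.8]
 [ 541.2 -246. ]
 [ 602.1 -231.4]]
11.789457378458591
plan: pos [ 581.5 -259.2  181.2] tilt 0.03 turn rz 0.001 j6->-0.64 shift in CURRENT tool [ -4.2  -5.5 157.2] shift after turn [ -4.3  -5.5 157.2]
can [ 695.2 -321.8    0. ] [ 711.4 -325.6  120. ]
```

```bash
python3 -m jog '[[-3,-4.5,40,0,0,0],[0,0,40,0,0,0],[0,0,40,0,0,0],[0,0,20,0,0,0],[0,0,10,0,0,0],[0,0,7,0,0,0],[0,0,0,0,0,0],[0,0,0,0,0,0]]' 100
python3 -m jog '[[0,0,0,0,0,0],[0,0,0,0,0,0],[0,0,0,0,0,0],[0,0,0,0,0,0],[0,0,0,0,0,0],[0,0,0,0,0,0],[0,0,0,0,0,0],[0,0,0,0,0,0]]' 0
python3 -m jog '[[0,0,-20,0,0,0],[0,0,-40,0,0,0],[0,0,-40,0,0,0],[0,0,-40,0,0,0],[0,0,-40,0,0,0],[0,0,0,0,0,0],[0,0,0,0,0,0]]'
python3 - <<'E'
from h import *
plan(398.4,-325.7,200,111.2)
save('wrist','w6')
E
```

```text
time: 19.6
tool_pos: [578.5, -264.3, 25.0]
tcp_rot: [3.14, 0.001, 1.777]
contact_force: [0.2, -0.4, -0.3]
grip_width: 91.8
finger_force: 0.0
time: 20.4
tool_pos: [577.9, -264.0, 23.9]
tcp_rot: [3.141, 0.0, 1.777]
contact_force: [-0.6, 0.6, 2.7]
grip_width: 59.2
finger_force: 30.0
time: 21.1
tool_pos: [577.8, -264.0, 204.0]
tcp_rot: [3.141, 0.001, 1.777]
contact_force: [-0.1, -0.3, -1.3]
grip_width: 59.2
finger_force: 30.0
plan: pos [ 577.8 -264.   204. ] tilt 0.06 turn rz -0.164 j6->-1.06 shift in CURRENT tool [ -23.7 -188.2    3.9] shift after turn [   7.3 -189.6    4. ]
```

View pics/w6.png

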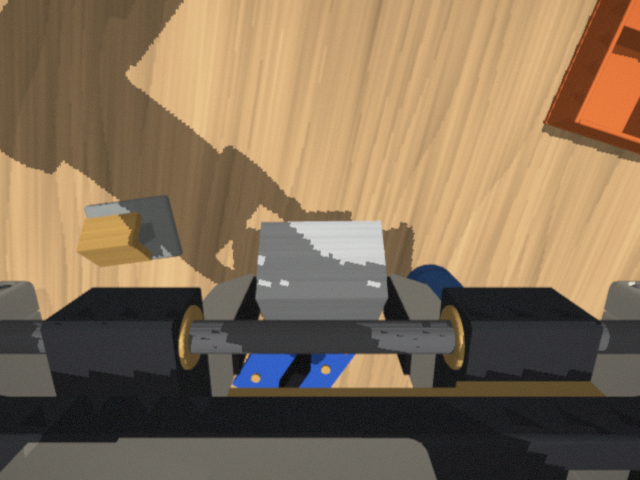

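The bracket is held square and centred, at columns 257–385. Next I'll place the tool so the saddle is in clear view ahead of it.

```bash
sed -i "s/4.3,1.8/4.3,0.5/" h.py; python3 -c "
from h import *
plan(430,-405,205,111.2)"
```

```text
plan: pos [ 577.1 -263.6  202.5] tilt 0.12 turn rz -0.164 j6->-1.13 shift in CURRENT tool [-108.3 -173.    -2.4] shift after turn [ -78.6 -188.3   -2.5]
```

```bash
python3 -m jog '[[0,0,-2,0,0,-0.082],[0,0,0,0,0,-0.082],[-15.7,-37.7,0,0,0,0],[-15.7,-37.7,0,0,0,0],[-15.7,-37.7,0,0,0,0],[-15.7,-37.7,0,0,0,0],[-15.7,-37.7,0,0,0,0],[0,0,0,0,0,0],[0,0,0,0,0,0],[0,0,0,0,0,0]]'
python3 - <<'E'
from h import *
np.set_printoptions(precision=1,suppress=True)
mt=camT('wrist'); o=bot.get_obs();print(o['tool_pos'],o['tcp_rot']); np.save('mt7.npy',mt[1])
im=save('wrist','w7'); cv2.imwrite('pics/w7c.png',cv2.resize(im[0:240,160:480,::-1],(800,600),interpolation=cv2.INTER_CUBIC))
for r in bot.outline_of('saddle','wrist'):
    b=cv2.minAreaRect(np.argwhere(r['mask'])[:,::-1].astype(np.float32)); q=ray('wrist',cv2.boxPoints(b),10,mt);e=q[1]-q[0]
    print(r['p'],r['pixel'],q.mean(0),np.linalg.norm(q[1]-q[0]),np.linalg.norm(q[2]-q[1]),np.degrees(np.arctan2(e[1],e[0])))
E
```

```text
time: 22.15
tool_pos: [430.7, -404.3, 204.4]
tcp_rot: [-3.141, -0.003, 1.941]
contact_force: [1.0, -0.2, -1.9]
grip_width: 59.4
finger_force: 30.0
[ 430.7 -404.3  204.4] [-3.1 -0.   1.9]
0.87 [319.7, 118.4] [ 397.2 -330.    10. ] 63.411203946620915 81.22388915335902 107.08624412696953
```

View pics/w7c.png

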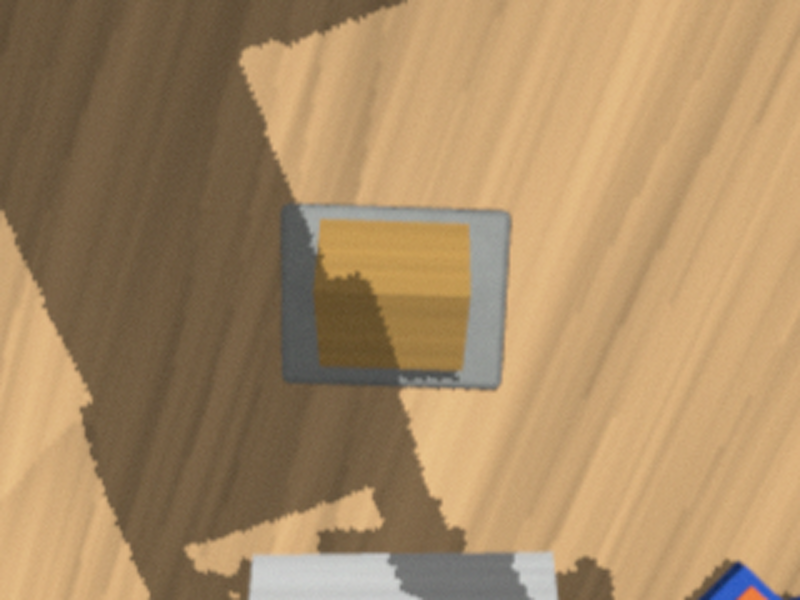

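The ridge's apex line runs from crop (315,294) to (471,297), and the foot's edges are tilted about 1°. I'll convert these to a pose.

```bash
python3 - <<'E'
from h import *
np.set_printoptions(precision=2,suppress=True)
mt=(bot.camera_model('wrist'),np.load('mt7.npy'))
f=lambda a,z:ray('wrist',[[160+u/2.5,v/2.5] for u,v in a],z,mt)
def an(q):
    d=q[1]-q[0]; return np.degrees(np.arctan2(d[1],d[0])),np.linalg.norm(d)
r=f([(315,294.5),(471,297)],60);print('ridge',r.mean(0),an(r))
F=f([(284,206),(511,211),(500,388),(284,382)],10);print('foot',F.mean(0),an(F[:2]),an(F[[3,2]]),an(F[[1,2]]),an(F[[0,3]]))
plan(r.mean(0)[0],r.mean(0)[1],130,111.2)
E
```

```text
ridge [ 397.64 -331.01   60.  ] (np.float64(20.288843385858303), np.float64(49.54375193103351))
foot [ 397.65 -330.78   10.  ] (np.float64(19.988984649597242), np.float64(81.90675610904736)) (np.float64(19.609621944669083), np.float64(82.08603893979844)) (np.float64(-70.76469285049198), np.float64(62.58652403005782)) (np.float64(-70.93517697988781), np.float64(62.04568207334091))
plan: pos [ 431.2 -404.2  205. ] tilt 0.08 turn rz 0.002 j6->-1.06 shift in CURRENT tool [80.2 -4.7 75.1] shift after turn [80.3 -4.8 75. ]
```

```bash
python3 -m jog '[[0,0,0,0,0,0.019],[27,-1.7,0,0,0,0],[27,-1.7,0,0,0,0],[27,-1.5,0,0,0,0],[0,0,35,0,0,0],[0,0,35,0,0,0],[0,0,35,0,0,0],[0,0,0,0,0,0],[0,0,0,0,0,0],[0,0,0,0,0,0]]'
python3 -m jog '[[0,0,15,0,0,0],[0,0,10,0,0,0],[0,0,5,0,0,0],[0,0,0,0,0,0],[0,0,0,0,0,0]]'
python3 -m jog '[[0,0,3,0,0,0],[0,0,0,0,0,0],[0,0,0,0,0,0]]'
```

```text
time: 23.25
tool_pos: [399.1, -331.8, 102.6]
tcp_rot: [3.14, 0.003, 1.922]
contact_force: [0.6, -0.5, -0.4]
grip_width: 59.4
finger_force: 30.0
time: 23.75
tool_pos: [398.2, -331.2, 71.2]
tcp_rot: [3.141, 0.001, 1.922]
contact_force: [-0.4, -0.6, -0.7]
grip_width: 59.3
finger_force: 30.0
time: 24.05
tool_pos: [398.0, -331.0, 67.8]
tcp_rot: [3.142, 0.0, 1.922]
contact_force: [0.2, 0.5, -1.5]
grip_width: 59.4
finger_force: 30.0
```

```bash
python3 -m jog '[[0,0,3,0,0,0],[0,0,0,0,0,0],[0,0,0,0,0,0]]'
python3 -m jog '[[0,0,2,0,0,0],[0,0,0,0,0,0],[0,0,0,0,0,0]]'
```

```text
time: 24.35
tool_pos: [397.9, -330.9, 64.6]
tcp_rot: [-3.142, -0.0, 1.922]
contact_force: [-0.5, -0.1, -1.1]
grip_width: 59.1
finger_force: 30.0
time: 24.65
tool_pos: [397.9, -330.7, 62.8]
tcp_rot: [3.142, -0.0, 1.922]
contact_force: [0.1, 1.5, 2.9]
grip_width: 59.5
finger_force: 30.0
```

```bash
python3 -m jog '[[1.2,0,0.8,0,0,0],[0,0,0,0,0,0],[0,0,0,0,0,0]]'
python3 -m jog '[[0,0,0,0,0,0],[0,0,0,0,0,0],[0,0,0,0,0,0],[0,0,0,0,0,0],[0,0,0,0,0,0],[0,0,0,0,0,0],[0,0,-30,0,0,0],[0,0,-40,0,0,0],[0,0,-40,0,0,0],[0,0,0,0,0,0],[0,0,0,0,0,0],[0,0,0,0,0,0]]' 100
python3 - <<'E'
from h import *
o=bot.get_obs();print(o['tool_pos'],o['tcp_rot'])
im=save('wrist','w8'); cv2.imwrite('pics/w8c.png',cv2.resize(im[120:300,200:440,::-1],(800,600),interpolation=cv2.INTER_CUBIC))
E
```

```text
time: 24.95
tool_pos: [397.5, -329.7, 61.8]
tcp_rot: [3.142, -0.0, 1.922]
contact_force: [0.0, 0.2, 1.8]
grip_width: 59.4
finger_force: 30.0
time: 26.15
tool_pos: [397.0, -329.2, 170.7]
tcp_rot: [-3.141, -0.002, 1.922]
contact_force: [0.4, 0.5, 0.2]
grip_width: 91.9
finger_force: 0.0
[ 396.97025339 -329.18607393  170.65799973] [-3.14080303e+00 -2.24645625e-03  1.92179983e+00]
```

View pics/w8c.png

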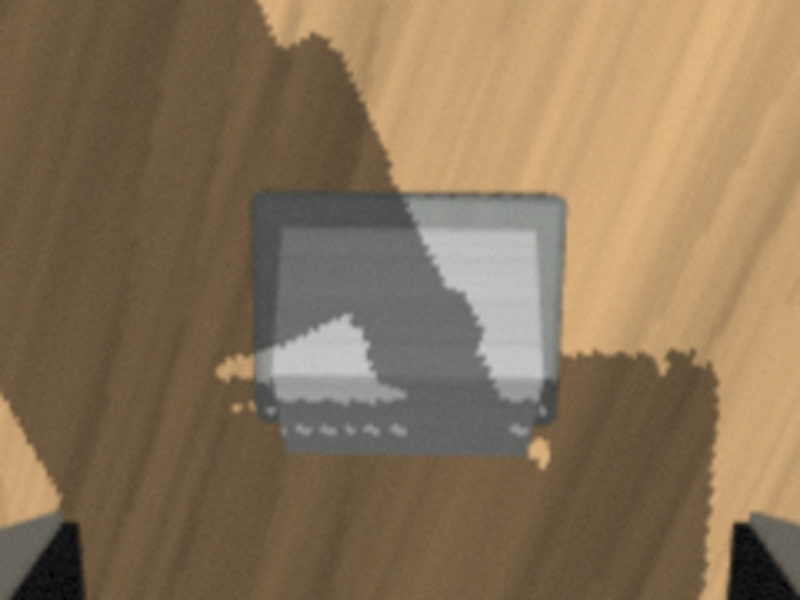

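The first bracket is centred: its ends at crop 279/537 against the foot at 252/565, and level. The second bracket is at (559,231).

```bash
python3 -c "
from h import *
plan(559,231,180,118)
plan(685.8,137,180,128)
plan(559.6,423.4,180,84)"
```

```text
plan: pos [ 396.9 -329.1  170.4] tilt 0.17 turn rz -0.138 j6->-0.10 shift in CURRENT tool [470.3 344.8  -8.6] shift after turn [418.5 406.1  -9.6]
plan: pos [ 396.9 -329.1  170.4] tilt 0.17 turn rz -0.312 j6->-0.47 shift in CURRENT tool [338.4 431.5  -9.1] shift after turn [189.5 514.6  -9.6]
plan: pos [ 396.9 -329.1  170.4] tilt 0.17 turn rz 0.456 j6->0.75 shift in CURRENT tool [650.8 411.5  -8.2] shift after turn [765.4  83.1  -9.6]
```

```bash
python3 -m jog '[[0,0,-10,0,0,-0.138],[29.9,29,0,0,0,0],[29.9,29,0,0,0,0],[29.9,29,0,0,0,0],[29.9,29,0,0,0,0],[29.9,29,0,0,0,0],[29.9,29,0,0,0,0],[29.9,29,0,0,0,0]]' 100
python3 -m jog '[[29.9,29,0,0,0,0],[29.9,29,0,0,0,0],[29.9,29,0,0,0,0],[29.9,29,0,0,0,0],[29.9,29,0,0,0,0],[29.9,29,0,0,0,0],[29.9,29,0,0,0,0],[0,0,0,0,0,0],[0,0,0,0,0,0],[0,0,0,0,0,0],[0,0,0,0,0,0]]'
python3 br.py 559 231
python3 -c "
from h import *
cv2.imwrite('pics/w9.png',bot.capture('wrist')[:,:,::-1])"
```

```text
time: 27.0
tool_pos: [478.0, -47.9, 180.6]
tcp_rot: [-3.14, -0.002, 2.06]
contact_force: [1.1, -0.9, -0.4]
grip_width: 92.1
finger_force: 0.0
time: 28.1
tool_pos: [559.1, 229.2, 181.6]
tcp_rot: [-3.141, -0.0, 2.058]
contact_force: [0.4, -0.5, 0.3]
grip_width: 91.6
finger_force: 0.0
0.87 [320. 205.] [556.  227.9] yaw 30.412445 len 65.47308 56.51869583129883 grad 120.10677139142236 rgb [166.5 166.8 165.1]
plan: pos [559.3 229.4 182. ] tilt 0.0 turn rz -0.043 j6->-0.14 shift in CURRENT tool [  0.3  -3.6 158. ] shift after turn [  0.4  -3.6 158. ]
```

View pics/w9.png

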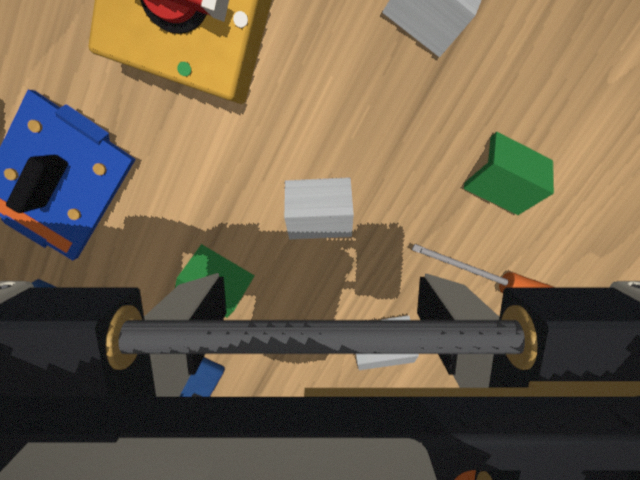

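The bracket is at columns 285–353 and rows 178–238, turned about 1.7° from the tool. The green decoy and the screwdriver tip are clear of the fingers, so I'll grip it.

```bash
python3 -m jog '[[1,-2,40,0,0,-0.03],[0,0,40,0,0,0],[0,0,40,0,0,0],[0,0,20,0,0,0],[0,0,10,0,0,0],[0,0,8,0,0,0],[0,0,0,0,0,0],[0,0,0,0,0,0]]' 100
python3 -m jog '[[0,0,0,0,0,0],[0,0,0,0,0,0],[0,0,0,0,0,0],[0,0,0,0,0,0],[0,0,0,0,0,0],[0,0,0,0,0,0],[0,0,0,0,0,0],[0,0,0,0,0,0]]' 0
python3 -m jog '[[0,0,-20,0,0,0],[0,0,-40,0,0,0],[0,0,-40,0,0,0],[0,0,-40,0,0,0],[0,0,-20,0,0,0],[0,0,0,0,0,0],[0,0,0,0,0,0]]'
python3 -c "
from h import *
plan(397.4,-329.6,180,110.12)"
```

```text
time: 29.05
tool_pos: [557.9, 230.5, 25.1]
tcp_rot: [3.14, 0.0, 2.09]
contact_force: [-0.1, 0.2, 0.3]
grip_width: 91.8
finger_force: 0.0
time: 29.85
tool_pos: [557.1, 230.4, 24.1]
tcp_rot: [3.141, -0.0, 2.09]
contact_force: [-0.5, -0.4, 2.3]
grip_width: 59.4
finger_force: 30.0
time: 30.55
tool_pos: [556.6, 230.2, 182.8]
tcp_rot: [-3.14, -0.0, 2.09]
contact_force: [-0.7, 0.0, -1.2]
grip_width: 59.5
finger_force: 30.0
plan: pos [556.6 230.2 182.8] tilt 0.07 turn rz 0.168 j6->-1.04 shift in CURRENT tool [-407.2 -415.9    3.2] shift after turn [-470.9 -342.     2.8]
```

```bash
python3 -m jog '[[0,0,0,0,0,0.084],[0,0,0,0,0,0.084],[-36.2,-26.3,0,0,0,0],[-36.2,-26.3,0,0,0,0],[-36.2,-26.3,0,0,0,0],[-36.2,-26.3,0,0,0,0],[-36.2,-26.3,0,0,0,0],[-36.2,-26.3,0,0,0,0]]'
python3 -m jog '[[-36.2,-26.3,0,0,0,0],[-36.2,-26.3,0,0,0,0],[-36.2,-26.3,0,0,0,0],[-36.2,-26.3,0,0,0,0],[-36.2,-26.3,0,0,0,0],[-36.2,-26.3,0,0,0,0],[-36.2,-26.3,0,0,0,0],[0,0,0,0,0,0],[0,0,0,0,0,0],[0,0,0,0,0,0],[0,0,0,0,0,0],[0,0,0,0,0,0]]'
python3 -c "
from h import *
plan(397.4,-329.6,90,110.12)"
```

```text
time: 31.35
tool_pos: [481.6, -29.1, 181.6]
tcp_rot: [-3.138, -0.002, 1.922]
contact_force: [0.1, -1.2, -0.4]
grip_width: 59.5
finger_force: 30.0
time: 32.55
tool_pos: [398.3, -327.9, 183.8]
tcp_rot: [3.142, -0.0, 1.924]
contact_force: [0.9, -0.4, -0.1]
grip_width: 59.2
finger_force: 30.0
plan: pos [ 398.3 -327.9  183.8] tilt 0.03 turn rz 0.002 j6->-1.04 shift in CURRENT tool [-1.3 -1.4 93.8] shift after turn [-1.3 -1.4 93.8]
```

```bash
python3 -m jog '[[-1.3,-1.4,30,0,0,0.002],[0,0,30,0,0,0],[0,0,30,0,0,0],[0,0,10,0,0,0],[0,0,0,0,0,0],[0,0,0,0,0,0],[0,0,0,0,0,0],[0,0,0,0,0,0]]'
python3 -c "
from h import *
plan(397.4,-329.6,74,110.12)"
```

```text
time: 33.35
tool_pos: [397.6, -331.3, 85.1]
tcp_rot: [3.141, 0.002, 1.92]
contact_force: [0.2, 0.7, -2.3]
grip_width: 59.4
finger_force: 30.0
plan: pos [ 397.6 -331.3   85.1] tilt 0.14 turn rz -0.002 j6->-1.04 shift in CURRENT tool [ 1.7  0.4 11.1] shift after turn [ 1.7  0.4 11.1]
```

```bash
python3 -m jog '[[0.8,0.3,4,0,0,0],[0,0,4,0,0,0],[0,0,1,0,0,0],[0,0,0,0,0,0],[0,0,0,0,0,0],[0,0,0,0,0,0]]'
python3 -c "
from h import *
plan(397.4,-329.6,74,110.12)"
python3 -m jog '[[0,0,2,0,0,0],[0,0,0,0,0,0],[0,0,0,0,0,0]]'
```

```text
time: 33.95
tool_pos: [396.8, -329.7, 74.8]
tcp_rot: [-3.141, -0.001, 1.92]
contact_force: [-1.2, 1.7, -0.4]
grip_width: 59.1
finger_force: 30.0
plan: pos [ 396.8 -329.7   74.8] tilt 0.04 turn rz -0.002 j6->-1.04 shift in CURRENT tool [-0.1  0.6  0.8] shift after turn [-0.1  0.6  0.8]
time: 34.25
tool_pos: [396.7, -329.2, 73.7]
tcp_rot: [-3.142, -0.001, 1.92]
contact_force: [-3.3, 5.5, 9.6]
grip_width: 59.4
finger_force: 30.0
```

```bash
python3 -m jog '[[0,0,-3,0,0,0],[1.2,0.5,0,0,0,0],[0,0,2.5,0,0,0],[0,0,0,0,0,0],[0,0,0,0,0,0]]'
python3 -m jog '[[0,0,0.7,0,0,0],[0,0,0,0,0,0],[0,0,0,0,0,0]]'
```

```text
time: 34.75
tool_pos: [397.1, -328.4, 73.4]
tcp_rot: [3.141, -0.0, 1.92]
contact_force: [0.2, 2.1, 5.6]
grip_width: 59.1
finger_force: 30.0
time: 35.05
tool_pos: [397.1, -328.5, 73.3]
tcp_rot: [3.141, 0.0, 1.92]
contact_force: [-1.4, 3.8, 10.1]
grip_width: 59.4
finger_force: 30.0
```

```bash
python3 -m jog '[[0,0,0,0,0,0],[0,0,0,0,0,0],[0,0,0,0,0,0],[0,0,0,0,0,0],[0,0,0,0,0,0],[0,0,0,0,0,0],[0,0,-30,0,0,0],[0,0,-40,0,0,0],[0,0,-40,0,0,0],[0,0,0,0,0,0],[0,0,0,0,0,0],[0,0,0,0,0,0]]' 100
python3 - <<'E'
from h import *
np.set_printoptions(precision=1,suppress=True)
im=save('wrist','w10')
for n in ('bracket0','saddle'):
  for r in bot.outline_of(n,'wrist'):
    ys,xs=np.nonzero(r['mask']); 
    print(n,r['p'],xs.min(),xs.max(),ys.min(),ys.max(), [ (y,np.nonzero(r['mask'][y])[0][[0,-1]]) for y in range(ys.min()+3,ys.max()-2,8)])
save('top','top2'); g=cv2.cvtColor(cv2.imread('pics/top2.png'),6); mt=camT('top')
for r in bot.outline_of('bracket0','top'):
    if r['p']>.3 and r['mask'].sum()<900: print(r['p'],np.round(r['pixel']),bracket_axis(g,r['mask'],mt,'top',10)[:2])
plan(685.8,137,180,128)
E
```

```text
time: 36.25
tool_pos: [396.5, -328.0, 181.5]
tcp_rot: [-3.141, -0.002, 1.92]
contact_force: [0.5, 0.2, -0.4]
grip_width: 91.8
finger_force: 0.0
bracket0 0.64 287 357 187 189 []
bracket0 0.58 282 362 190 257 [(193, array([285, 360])), (201, array([284, 361])), (209, array([285, 362])), (217, array([283, 362])), (225, array([282, 362])), (233, array([282, 362])), (241, array([283, 361])), (249, array([285, 359]))]
0.94 [160. 183.] (array([696.5, 339.4]), np.float32(4.8419724))
0.75 [253. 185.] (array([685.6, 137.2]), np.float32(38.45981))
0.68 [121. 243.] (array([558.5, 422.2]), np.float32(-5.302826))
0.58 [467. 309.] (array([ 394.9, -336.8]), np.float32(19.864693))
0.57 [259. 264.] (array([499.3, 114.9]), np.float32(-1.2264557))
plan: pos [ 396.8 -328.3  181.8] tilt 0.11 turn rz -0.314 j6->-0.47 shift in CURRENT tool [338.5 430.7   2.1] shift after turn [188.7 514.3   1.8]
```

```bash
python3 -m jog '[[0,0,0,0,0,-0.105],[0,0,0,0,0,-0.105],[0,0,0,0,0,-0.105],[15.7,42.9,0,0,0,0],[15.7,42.9,0,0,0,0],[15.7,42.9,0,0,0,0],[15.7,42.9,0,0,0,0],[15.7,42.9,0,0,0,0],[15.7,42.9,0,0,0,0]]' 100
python3 -m jog '[[15.7,42.9,0,0,0,0],[15.7,42.9,0,0,0,0],[15.7,42.9,0,0,0,0],[15.7,42.9,0,0,0,0],[15.7,42.9,0,0,0,0],[15.7,42.9,0,0,0,0],[0,0,0,0,0,0],[0,0,0,0,0,0],[0,0,0,0,0,0],[0,0,0,0,0,0]]'
python3 br.py 685 137
python3 - <<'E'
from h import *
im=save('wrist','w11')
for n in ('bracket0','screwdriver'):
  for r in bot.outline_of(n,'wrist'):
    ys,xs=np.nonzero(r['mask']); print(n,r['p'],xs.min(),xs.max(),ys.min(),ys.max())
E
```

```text
time: 37.4
tool_pos: [542.3, -94.1, 182.3]
tcp_rot: [-3.141, -0.001, 2.235]
contact_force: [1.2, -1.2, 0.2]
grip_width: 91.7
finger_force: 0.0
time: 38.4
tool_pos: [686.1, 135.6, 183.0]
tcp_rot: [-3.141, 0.0, 2.233]
contact_force: [0.1, 0.1, 0.1]
grip_width: 91.8
finger_force: 0.0
0.84 [321. 209.] [683.6 132.3] yaw 36.851547 len 64.58303 58.24005126953125 grad 128.43874436351047 rgb [169.4 169.6 167.6]
plan: pos [686.2 135.7 183.2] tilt 0.02 turn rz 0.019 j6->-0.45 shift in CURRENT tool [ -1.   -4.2 159.2] shift after turn [ -1.1  -4.1 159.2]
bracket0 0.97 88 184 47 145
bracket0 0.88 284 353 179 238
bracket0 0.68 433 530 0 76
screwdriver 0.56 365 556 89 220
```

View pics/w11.png

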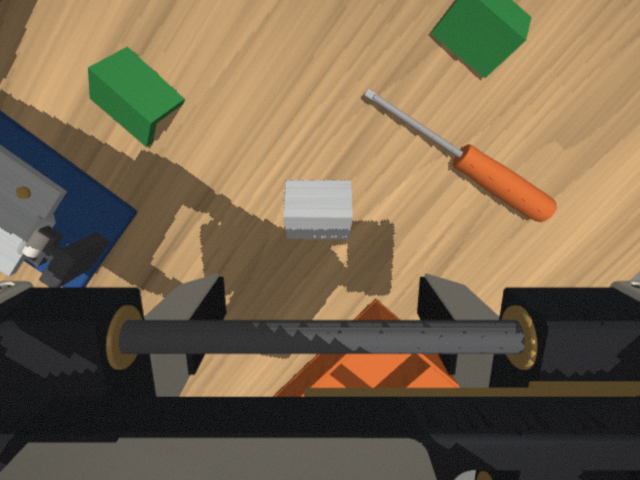

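The bracket is upright at columns 284–353 and rows 179–238. The screwdriver (tip at 367,93) and the tray are clear of the fingers, so I'll grip it.

```bash
python3 -m jog '[[0,-2,40,0,0,0.01],[0,0,40,0,0,0],[0,0,40,0,0,0],[0,0,20,0,0,0],[0,0,10,0,0,0],[0,0,9,0,0,0],[0,0,0,0,0,0],[0,0,0,0,0,0]]' 100
python3 -m jog '[[0,0,0,0,0,0],[0,0,0,0,0,0],[0,0,0,0,0,0],[0,0,0,0,0,0],[0,0,0,0,0,0],[0,0,0,0,0,0],[0,0,0,0,0,0],[0,0,0,0,0,0]]' 0
python3 -m jog '[[0,0,-20,0,0,0],[0,0,-40,0,0,0],[0,0,-40,0,0,0],[0,0,-40,0,0,0],[0,0,-20,0,0,0],[0,0,0,0,0,0],[0,0,0,0,0,0]]'
python3 -c "
from h import *
plan(397.4,-329.6,180,110.12)"
```

```text
time: 39.45
tool_pos: [685.6, 135.8, 25.1]
tcp_rot: [3.14, 0.001, 2.225]
contact_force: [-0.4, -0.4, -0.5]
grip_width: 91.9
finger_force: 0.0
time: 40.25
tool_pos: [684.8, 135.7, 23.9]
tcp_rot: [3.141, 0.0, 2.225]
contact_force: [0.4, -0.5, 2.2]
grip_width: 59.3
finger_force: 30.0
time: 40.95
tool_pos: [684.4, 135.7, 182.6]
tcp_rot: [-3.141, -0.001, 2.225]
contact_force: [-0.2, -0.3, -0.8]
grip_width: 59.5
finger_force: 30.0
plan: pos [684.4 135.7 182.6] tilt 0.07 turn rz 0.303 j6->-1.04 shift in CURRENT tool [-194.8 -510.8    2.9] shift after turn [-338.2 -429.5    2.6]
```

Next nest: the TCP ends at about z = 84.1.

```bash
python3 -m jog '[[0,0,0,0,0,0.101],[0,0,0,0,0,0.101],[0,0,0,0,0,0.101],[-28.2,-35.8,0,0,0,0],[-28.2,-35.8,0,0,0,0],[-28.2,-35.8,0,0,0,0],[-28.2,-35.8,0,0,0,0],[-28.2,-35.8,0,0,0,0],[-28.2,-35.8,0,0,0,0]]'
python3 -m jog '[[-28.2,-35.8,0,0,0,0],[-28.2,-35.8,0,0,0,0],[-28.2,-35.8,0,0,0,0],[-28.2,-35.8,0,0,0,0],[-28.2,-35.8,0,0,0,0],[-28.2,-35.8,0,0,0,0],[0,0,20,0,0,0],[0,0,20,0,0,0],[0,0,20,0,0,0],[0,0,20,0,0,0],[0,0,0,0,0,0],[0,0,0,0,0,0]]'
python3 -m jog '[[0,0,0,0,0,0],[0,0,0,0,0,0],[0,0,0,0,0,0]]'
python3 -c "
from h import *
plan(397.2,-329.0,87,110.12)"
```

```text
time: 41.85
tool_pos: [538.8, -97.9, 181.2]
tcp_rot: [-3.138, -0.003, 1.922]
contact_force: [0.3, -1.3, -0.0]
grip_width: 59.4
finger_force: 30.0
time: 43.05
tool_pos: [397.1, -329.0, 102.5]
tcp_rot: [-3.14, -0.003, 1.922]
contact_force: [0.3, 0.5, -1.0]
grip_width: 59.4
finger_force: 30.0
time: 43.35
tool_pos: [398.0, -329.9, 104.4]
tcp_rot: [3.141, 0.001, 1.922]
contact_force: [-0.2, -0.9, -0.2]
grip_width: 59.8
finger_force: 30.0
plan: pos [ 398.  -329.9  104.4] tilt 0.07 turn rz -0.000 j6->-1.04 shift in CURRENT tool [ 1.2 -0.4 17.4] shift after turn [ 1.1 -0.4 17.4]
```

```bash
python3 -m jog '[[1,-0.4,8,0,0,0],[0,0,8,0,0,0],[0,0,1,0,0,0],[0,0,0,0,0,0],[0,0,0,0,0,0],[0,0,0,0,0,0]]'
python3 -m jog '[[0,0,1.5,0,0,0],[0,0,0,0,0,0],[0,0,0,0,0,0]]'
python3 -c "
from h import *
plan(397.4,-329.6,84.2,110.12)"
```

```text
time: 43.95
tool_pos: [397.1, -329.0, 86.8]
tcp_rot: [3.141, 0.0, 1.922]
contact_force: [-0.5, -0.1, -0.8]
grip_width: 59.5
finger_force: 30.0
time: 44.25
tool_pos: [397.0, -328.9, 85.2]
tcp_rot: [3.141, 0.0, 1.922]
contact_force: [0.3, -0.5, -0.1]
grip_width: 59.2
finger_force: 30.0
plan: pos [ 397.  -328.9   85.2] tilt 0.01 turn rz -0.000 j6->-1.04 shift in CURRENT tool [-0.8  0.1  1. ] shift after turn [-0.8  0.1  1. ]
```

```bash
python3 -m jog '[[0,0,1,0,0,0],[0,0,0,0,0,0],[0,0,0,0,0,0]]'
python3 -m jog '[[0,0,0.6,0,0,0],[0,0,0,0,0,0],[0,0,0,0,0,0]]'
```

```text
time: 44.55
tool_pos: [396.9, -328.6, 84.5]
tcp_rot: [3.142, -0.001, 1.922]
contact_force: [-1.8, 2.7, 5.8]
grip_width: 59.3
finger_force: 30.0
time: 44.85
tool_pos: [396.9, -328.5, 84.3]
tcp_rot: [3.141, -0.0, 1.922]
contact_force: [-1.8, 4.3, 10.0]
grip_width: 59.6
finger_force: 30.0
```

Seated. I'll release it and go for the last one at (559,423).

```bash
python3 -m jog '[[0,0,0,0,0,0],[0,0,0,0,0,0],[0,0,0,0,0,0],[0,0,0,0,0,0],[0,0,0,0,0,0],[0,0,0,0,0,0],[0,0,-30,0,0,0],[0,0,-40,0,0,0],[0,0,-30,0,0,0],[0,0,0,0,0,0],[0,0,0,0,0,0]]' 100
python3 -c "
from h import *
plan(559,423,182,85)"
```

```text
time: 45.95
tool_pos: [397.1, -329.0, 183.9]
tcp_rot: [3.141, 0.001, 1.922]
contact_force: [-0.8, 0.0, -1.1]
grip_width: 91.6
finger_force: 0.0
plan: pos [ 397.1 -329.   183.9] tilt 0.07 turn rz 0.438 j6->0.74 shift in CURRENT tool [650.4 410.6   1.4] shift after turn [763.2  95.8   1.9]
```

```bash
python3 -m jog '[[0,0,0,0,0,0.146],[0,0,0,0,0,0.146],[0,0,0,0,0,0.146],[44.9,5.6,0,0,0,0],[44.9,5.6,0,0,0,0],[44.9,5.6,0,0,0,0],[44.9,5.6,0,0,0,0],[44.9,5.6,0,0,0,0],[44.9,5.6,0,0,0,0],[44.9,5.6,0,0,0,0]]' 100
python3 -m jog '[[44.9,5.6,0,0,0,0],[44.9,5.6,0,0,0,0],[44.9,5.6,0,0,0,0],[44.9,5.6,0,0,0,0],[44.9,5.6,0,0,0,0],[44.9,5.6,0,0,0,0],[44.9,5.6,0,0,0,0],[44.9,5.6,0,0,0,0],[44.9,5.6,0,0,0,0],[44.9,5.6,0,0,0,0],[0,0,0,0,0,0],[0,0,0,0,0,0]]'
python3 -m jog '[[0,0,0,0,0,0],[0,0,0,0,0,0],[0,0,0,0,0,0]]'
python3 br.py 559 423
python3 - <<'E'
from h import *
im=save('wrist','w12')
for n in ('bracket0',):
  for r in bot.outline_of(n,'wrist'):
    ys,xs=np.nonzero(r['mask']); print(n,r['p'],xs.min(),xs.max(),ys.min(),ys.max(),cv2.minAreaRect(np.argwhere(r['mask'])[:,::-1].astype(np.float32)))
E
```

```text
time: 46.95
tool_pos: [462.6, -17.2, 182.1]
tcp_rot: [-3.139, -0.0, 1.484]
contact_force: [0.3, -0.3, 0.5]
grip_width: 92.0
finger_force: 0.0
time: 48.15
tool_pos: [557.1, 423.6, 180.5]
tcp_rot: [-3.138, 0.003, 1.486]
contact_force: [0.4, -0.8, 0.5]
grip_width: 91.8
finger_force: 0.0
time: 48.45
tool_pos: [558.5, 422.1, 184.1]
tcp_rot: [3.141, -0.0, 1.482]
contact_force: [0.2, -0.5, -0.0]
grip_width: 91.7
finger_force: 0.0
0.68 [321. 212.] [556.  421.4] yaw -5.1452484 len 64.76683 57.83441162109375 grad 84.8727896994607 rgb [158.6 158.7 156.7]
plan: pos [558.4 422.5 184.2] tilt 0.04 turn rz 0.002 j6->0.74 shift in CURRENT tool [ -1.3  -2.5 160.2] shift after turn [ -1.3  -2.4 160.2]
bracket0 0.97 286 354 179 238 ((320.0, 208.5), (59.0, 68.0), 90.0)
bracket0 0.82 430 505 250 300 ((468.2164611816406, 277.69427490234375), (50.69248580932617, 71.42721557617188), 82.14668273925781)
```

```bash
python3 -m jog '[[0,-1,40,0,0,0],[0,0,40,0,0,0],[0,0,40,0,0,0],[0,0,20,0,0,0],[0,0,10,0,0,0],[0,0,10,0,0,0],[0,0,0,0,0,0],[0,0,0,0,0,0]]' 100
python3 -m jog '[[0,0,0,0,0,0],[0,0,0,0,0,0],[0,0,0,0,0,0],[0,0,0,0,0,0],[0,0,0,0,0,0],[0,0,0,0,0,0],[0,0,0,0,0,0],[0,0,0,0,0,0]]' 0
python3 -m jog '[[0,0,-20,0,0,0],[0,0,-40,0,0,0],[0,0,-40,0,0,0],[0,0,-40,0,0,0],[0,0,-20,0,0,0],[0,0,0,0,0,0],[0,0,0,0,0,0]]'
python3 -c "
from h import *
plan(397.2,-329.0,180,110.12)"
```

```text
time: 49.45
tool_pos: [557.9, 423.7, 24.9]
tcp_rot: [3.14, -0.001, 1.484]
contact_force: [0.7, -0.9, 0.4]
grip_width: 91.6
finger_force: 0.0
time: 50.25
tool_pos: [557.3, 423.4, 23.8]
tcp_rot: [3.141, -0.0, 1.484]
contact_force: [1.0, -0.6, 2.3]
grip_width: 59.9
finger_force: 30.0
time: 50.95
tool_pos: [556.7, 423.0, 182.3]
tcp_rot: [-3.14, 0.001, 1.484]
contact_force: [-0.8, 0.7, -1.0]
grip_width: 59.8
finger_force: 30.0
plan: pos [556.7 423.  182.3] tilt 0.09 turn rz -0.438 j6->-1.04 shift in CURRENT tool [-763.1  -93.6    3.1] shift after turn [-651.3 -408.5    2.3]
```

```bash
python3 -m jog '[[0,0,0,0,0,-0.146],[0,0,0,0,0,-0.146],[0,0,0,0,0,-0.146],[-38.3,-24,0,0,0,0],[-38.3,-24,0,0,0,0],[-38.3,-24,0,0,0,0],[-38.3,-24,0,0,0,0],[-38.3,-24,0,0,0,0],[-38.3,-24,0,0,0,0],[-38.3,-24,0,0,0,0]]'
python3 -m jog '[[-38.3,-24,0,0,0,0],[-38.3,-24,0,0,0,0],[-38.3,-24,0,0,0,0],[-38.3,-24,0,0,0,0],[-38.3,-24,0,0,0,0],[-38.3,-24,0,0,0,0],[-38.3,-24,0,0,0,0],[-38.3,-24,0,0,0,0],[-38.3,-24,0,0,0,0],[-38.3,-24,0,0,0,0],[0,0,20,0,0,0],[0,0,20,0,0,0]]'
python3 -m jog '[[0,0,20,0,0,0],[0,0,5,0,0,0],[0,0,0,0,0,0],[0,0,0,0,0,0],[0,0,0,0,0,0]]'
python3 -c "
from h import *
plan(397.2,-329.0,98,110.12)"
```

```text
time: 51.95
tool_pos: [489.6, 112.1, 181.3]
tcp_rot: [-3.137, -0.001, 1.922]
contact_force: [1.0, -0.8, -1.3]
grip_width: 59.3
finger_force: 30.0
time: 53.15
tool_pos: [396.4, -329.0, 140.8]
tcp_rot: [-3.14, -0.003, 1.919]
contact_force: [-0.4, 1.2, -1.2]
grip_width: 59.2
finger_force: 30.0
time: 53.65
tool_pos: [398.3, -328.6, 119.3]
tcp_rot: [3.141, 0.001, 1.922]
contact_force: [0.3, -0.1, -0.9]
grip_width: 59.4
finger_force: 30.0
plan: pos [ 398.3 -328.6  119.3] tilt 0.08 turn rz 0.000 j6->-1.04 shift in CURRENT tool [ 0.  -1.2 21.3] shift after turn [ 0.  -1.2 21.3]
```

```bash
python3 -m jog '[[0,-1.2,10,0,0,0],[0,0,8,0,0,0],[0,0,3,0,0,0],[0,0,0,0,0,0],[0,0,0,0,0,0],[0,0,0,0,0,0]]'
python3 -c "
from h import *
plan(397.2,-329.0,95.4,110.12)"
python3 -m jog '[[0,0,1.5,0,0,0],[0,0,0,0,0,0],[0,0,0,0,0,0]]'
python3 -m jog '[[0,0,1,0,0,0],[0,0,0,0,0,0],[0,0,0,0,0,0]]'
```

```text
time: 54.25
tool_pos: [396.9, -328.9, 97.8]
tcp_rot: [3.141, 0.0, 1.922]
contact_force: [0.6, -0.1, -1.8]
grip_width: 59.1
finger_force: 30.0
plan: pos [ 396.9 -328.9   97.8] tilt 0.03 turn rz -0.000 j6->-1.04 shift in CURRENT tool [-0.2  0.2  2.4] shift after turn [-0.2  0.2  2.4]
time: 54.55
tool_pos: [396.8, -328.8, 96.1]
tcp_rot: [3.142, -0.0, 1.922]
contact_force: [0.4, 0.5, -1.5]
grip_width: 59.2
finger_force: 30.0
time: 54.85
tool_pos: [396.8, -328.6, 95.5]
tcp_rot: [3.141, -0.0, 1.922]
contact_force: [-1.5, 2.6, 5.5]
grip_width: 59.3
finger_force: 30.0
```

```bash
python3 -m jog '[[0,0,0.5,0,0,0],[0,0,0,0,0,0],[0,0,0,0,0,0]]'
python3 -m jog '[[0,0,0,0,0,0],[0,0,0,0,0,0],[0,0,0,0,0,0],[0,0,0,0,0,0],[0,0,0,0,0,0],[0,0,0,0,0,0],[0,0,-30,0,0,0],[0,0,-40,0,0,0],[0,0,-30,0,0,0],[0,0,0,0,0,0],[0,0,0,0,0,0]]' 100
python3 - <<'E'
from h import *
w=save('wrist','w13'); t=save('top','top3'); s=save('side','side3')
f=lambda im,x0,y0,x1,y1,W,H: cv2.resize(im[y0:y1,x0:x1],(W,H),interpolation=cv2.INTER_CUBIC)
a=np.hstack([f(w,220,130,420,280,400,300),f(s,220,310,320,385,400,300)])
b=np.hstack([f(t,80,90,480,390,400,300),f(s,220,220,340,310,400,300)])
cv2.imwrite('pics/c13.png',np.vstack([a,b])[:,:,::-1])
for n in ('bracket0','plate','spray_can','screwdriver'):
  for r in bot.outline_of(n,'top'):
    if r['p']>.3: print(n,round(r['p'],2),np.round(r['pixel']),t[r['mask']].mean(0).round())
plan(391,326.4,160,-171.8)
E
```

```text
time: 55.15
tool_pos: [396.9, -328.6, 95.5]
tcp_rot: [3.141, 0.0, 1.922]
contact_force: [-1.4, 4.3, 9.7]
grip_width: 59.2
finger_force: 30.0
time: 56.25
tool_pos: [396.8, -328.8, 194.8]
tcp_rot: [3.141, 0.001, 1.922]
contact_force: [0.1, 0.0, -0.6]
grip_width: 92.2
finger_force: 0.0
bracket0 0.82 [466. 309.] [79. 77. 74.]
bracket0 0.62 [258. 264.] [47. 74. 40.]
bracket0 0.61 [160. 184.] [47. 73. 38.]
bracket0 0.55 [464. 293.] [67. 63. 58.]
plate 0.78 [324. 291.] [122. 117. 113.]
plate 0.74 [514. 221.] [54. 56. 88.]
plate 0.63 [245. 342.] [56. 61. 97.]
spray_can 0.61 [461. 160.] [91. 86. 82.]
screwdriver 0.93 [197. 139.] [111.  68.  42.]
plan: pos [ 396.6 -328.5  193.7] tilt 0.1 turn rz -1.363 j6->-1.02 shift in CURRENT tool [616.9 220.   34.6] shift after turn [-87.9 649.   33.7]
```

View pics/c13.png

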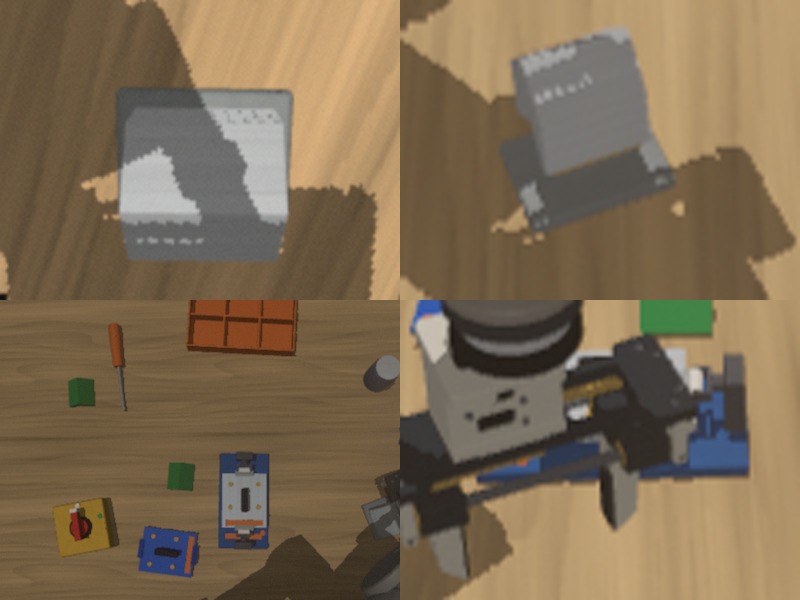

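The stack is even and square, the plate is home, the isolator is off, and no silver bracket is left on the bench; can and screwdriver are where they were. Now to the isolator.

```bash
python3 -m jog '[[0,0,0,0,0,-0.136],[0,0,0,0,0,-0.136],[0,0,0,0,0,-0.136],[0,0,0,0,0,-0.136],[0,0,0,0,0,-0.136],[0,0,0,0,0,-0.136],[0,0,0,0,0,-0.136],[0,0,0,0,0,-0.136],[0,0,0,0,0,-0.136],[0,0,0,0,0,-0.139]]' 100
python3 -m jog '[[-5.9,43.3,0,0,0,0],[-5.9,43.3,0,0,0,0],[-5.9,43.3,0,0,0,0],[-5.9,43.3,0,0,0,0],[-5.9,43.3,0,0,0,0],[-5.9,43.3,0,0,0,0],[-5.9,43.3,0,0,0,0],[-5.9,43.3,0,0,0,0]]'
python3 -m jog '[[-5.9,43.3,0,0,0,0],[-5.9,43.3,0,0,0,0],[-5.9,43.3,0,0,0,0],[-5.9,43.3,0,0,0,0],[-5.9,43.3,0,0,0,0],[-5.9,43.3,0,0,0,0],[-5.4,43,0,0,0,0],[0,0,20,0,0,0],[0,0,20,0,0,0],[0,0,0,0,0,0],[0,0,0,0,0,0],[0,0,0,0,0,0]]'
python3 - <<'E'
from h import *
np.set_printoptions(precision=1,suppress=True)
plan(391,326.4,59,-171.8)
bot.capture('wrist')
for r in bot.outline_of('isolator','wrist')[:2]:
    ys,xs=np.nonzero(r['mask']);print(r['p'],xs.min(),xs.max(),ys.min(),ys.max())
print(proj('wrist',[[391,326.4,88]]))
E
```

```text
time: 57.6
tool_pos: [396.7, -328.7, 194.2]
tcp_rot: [3.141, -0.0, -2.993]
contact_force: [-0.1, -0.9, 0.2]
grip_width: 91.9
finger_force: 0.0
time: 58.4
tool_pos: [393.7, 22.5, 194.5]
tcp_rot: [3.142, 0.0, -2.999]
contact_force: [0.8, 0.1, 0.6]
grip_width: 91.9
finger_force: 0.0
time: 59.6
tool_pos: [391.9, 326.4, 155.6]
tcp_rot: [3.141, 0.002, -2.999]
contact_force: [0.4, -0.8, 0.3]
grip_width: 91.7
finger_force: 0.0
plan: pos [391.9 326.4 155.6] tilt 0.1 turn rz -0.000 j6->-1.02 shift in CURRENT tool [ 1.1  0.  96.6] shift after turn [ 0.9  0.1 96.6]
0.67 298 347 204 305
[[321.6 242.3]]
```

```bash
python3 -m jog '[[1,0,25,0,0,0],[0,0,25,0,0,0],[0,0,25,0,0,0],[0,0,15,0,0,0],[0,0,6,0,0,0],[0,0,0,0,0,0],[0,0,0,0,0,0]]' 100
python3 -m jog '[[0,0,0,0,0,0],[0,0,0,0,0,0],[0,0,0,0,0,0],[0,0,0,0,0,0],[0,0,0,0,0,0],[0,0,0,0,0,0],[0,0,0,0,0,0],[0,0,0,0,0,0],[0,0,0,0,0,0],[0,0,0,0,0,0],[0,0,0,0,0,0],[0,0,0,0,0,0]]' 0
```

```text
time: 60.4
tool_pos: [391.0, 326.5, 59.6]
tcp_rot: [3.141, 0.002, -2.999]
contact_force: [0.8, -0.3, 0.3]
grip_width: 91.8
finger_force: 0.0
time: 61.6
tool_pos: [390.2, 327.1, 58.6]
tcp_rot: [3.14, 0.0, -2.999]
contact_force: [-1.5, 5.2, -1.0]
grip_width: 34.1
finger_force: 30.0
```

The pads are on the 34 mm hub below the bar, so I'll open, raise 9 mm and grip the bar itself.

```bash
python3 -m jog '[[0,0,0,0,0,0],[0,0,0,0,0,0],[0,0,0,0,0,0],[0,0,-9,0,0,0],[0,0,0,0,0,0],[0,0,0,0,0,0]]' 60
python3 -m jog '[[0,0,0,0,0,0],[0,0,0,0,0,0],[0,0,0,0,0,0],[0,0,0,0,0,0],[0,0,0,0,0,0],[0,0,0,0,0,0],[0,0,0,0,0,0],[0,0,0,0,0,0],[0,0,0,0,0,0],[0,0,0,0,0,0]]' 0
```

```text
time: 62.2
tool_pos: [390.6, 326.3, 68.1]
tcp_rot: [3.141, 0.001, -2.998]
contact_force: [-0.2, -0.1, -0.0]
grip_width: 55.0
finger_force: 0.0
time: 63.2
tool_pos: [390.2, 327.1, 67.6]
tcp_rot: [3.14, 0.0, -2.998]
contact_force: [-0.9, 5.5, -1.3]
grip_width: 13.7
finger_force: 29.9
```

```bash
python3 -m jog '[[0,0,0,0,0,0.136],[0,0,0,0,0,0.136],[0,0,0,0,0,0.136],[0,0,0,0,0,0.136],[0,0,0,0,0,0.136],[0,0,0,0,0,0.136],[0,0,0,0,0,0.136],[0,0,0,0,0,0.136],[0,0,0,0,0,0.136],[0,0,0,0,0,0]]'
python3 - <<'E'
from h import *
o=bot.get_obs();print(o['tcp_rot'],o['moment'])
bot.capture('top')
for r in bot.outline_of('isolator','top')[:1]: print(r['p'],r['pixel'])
E
```

```text
time: 64.2
tool_pos: [391.0, 328.8, 67.7]
tcp_rot: [3.137, -0.003, 2.057]
contact_force: [0.8, 12.4, -7.3]
grip_width: 14.1
finger_force: 30.2
[ 3.13716444e+00 -2.97781588e-03  2.05736125e+00] [ 2.07420113 -0.0581604   0.49364563]
```

```bash
python3 -m jog '[[0,0,0,0,0,0],[0,0,0,0,0,0],[0,0,0,0,0,0],[0,0,0,0,0,0],[0,0,0,0,0,0],[0,0,0,0,0,0],[0,0,0,0,0,0],[0,0,0,0,0,0],[0,0,0,0,0,0],[0,0,0,0,0,0],[0,0,0,0,0,0],[0,0,0,0,0,0]]'
python3 -m jog '[[0,0,0,0,0,0],[0,0,0,0,0,0],[0,0,0,0,0,0],[0,0,0,0,0,0],[0,0,0,0,0,0],[0,0,0,0,0,0],[0,0,0,0,0,0],[0,0,0,0,0,0],[0,0,0,0,0,0],[0,0,0,0,0,0]]'
python3 -m jog '[[0,0,0,0,0,-0.136],[0,0,0,0,0,-0.136],[0,0,0,0,0,-0.136],[0,0,0,0,0,-0.136],[0,0,0,0,0,-0.136],[0,0,0,0,0,-0.136],[0,0,0,0,0,-0.136],[0,0,0,0,0,-0.136],[0,0,0,0,0,-0.136],[0,0,0,0,0,0],[0,0,0,0,0,0]]'
python3 -m jog '[[0,0,0,0,0,0],[0,0,0,0,0,0],[0,0,0,0,0,0],[0,0,0,0,0,0],[0,0,0,0,0,0],[0,0,0,0,0,0],[0,0,0,0,0,0],[0,0,-30,0,0,0],[0,0,-30,0,0,0],[0,0,-30,0,0,0],[0,0,0,0,0,0],[0,0,0,0,0,0]]' 100
python3 - <<'E'
from h import *
np.set_printoptions(precision=1,suppress=True)
mt=camT('wrist');w=save('wrist','w14'); 
for r in bot.outline_of('isolator','wrist')[:1]:
    ys,xs=np.nonzero(r['mask']);print(r['p'],xs.min(),xs.max(),ys.min(),ys.max())
t=save('top','top4')
for n in ('bracket0','plate','spray_can','screwdriver','isolator'):
  for r in bot.outline_of(n,'top'):
    if r['p']>.4: print(n,round(r['p'],2),np.round(r['pixel']))
f=lambda im,x0,y0,x1,y1,W,H: cv2.resize(im[y0:y1,x0:x1],(W,H),interpolation=cv2.INTER_CUBIC)
s=save('side','side4')
cv2.imwrite('pics/c14.png',np.vstack([np.hstack([f(w,220,130,420,280,400,300),f(s,220,310,320,385,400,300)]),np.hstack([f(t,80,90,480,390,400,300),f(s,220,220,340,310,400,300)])])[:,:,::-1])
E
```

```text
time: 65.5
tool_pos: [391.0, 328.8, 67.7]
tcp_rot: [3.137, -0.003, 2.061]
contact_force: [1.0, 12.3, -6.9]
grip_width: 14.0
finger_force: 30.1
time: 66.5
tool_pos: [391.0, 328.8, 67.7]
tcp_rot: [3.137, -0.003, 2.061]
contact_force: [0.6, 12.8, -7.2]
grip_width: 13.9
finger_force: 30.1
time: 67.6
tool_pos: [390.2, 327.1, 67.6]
tcp_rot: [3.14, 0.0, -3.0]
contact_force: [-0.7, 5.1, -2.2]
grip_width: 13.8
finger_force: 29.9
time: 68.8
tool_pos: [390.4, 326.3, 158.0]
tcp_rot: [3.141, 0.001, -2.998]
contact_force: [0.7, -0.5, -0.7]
grip_width: 91.6
finger_force: 0.0
0.55 298 347 204 305
bracket0 0.83 [258. 264.]
bracket0 0.81 [469. 308.]
bracket0 0.69 [161. 182.]
plate 0.89 [244. 345.]
plate 0.74 [322. 291.]
plate 0.67 [511. 218.]
spray_can 0.61 [462. 160.]
screwdriver 0.74 [198. 137.]
```

View pics/c14.png

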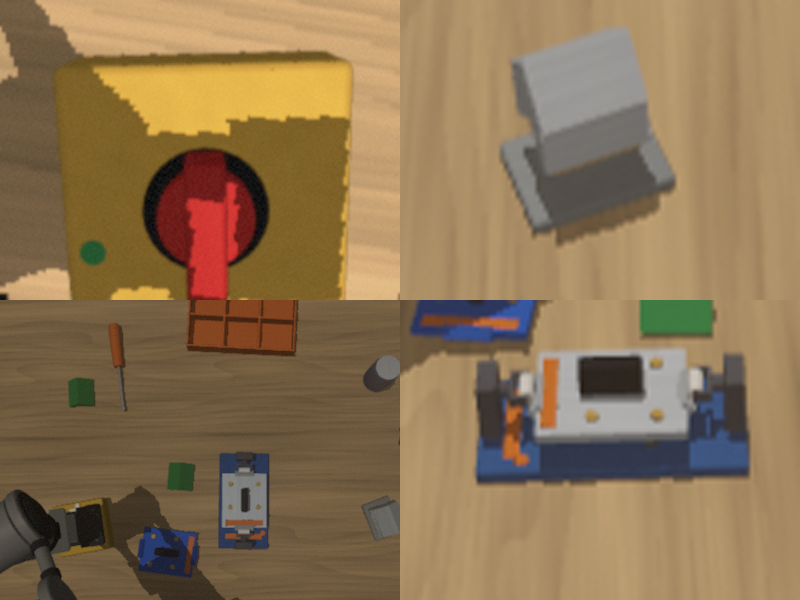

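The final pictures show the isolator back off, with its pointer straight down in the crop and away from the green dot at (92,252). The plate sits level on the dock, stripe to stripe, the bracket stack is even, and nothing else has been disturbed.

```bash
python3 -c "
from plant import bot
print(bot.close_job())"
```

```text
the job is handed in; nothing more can be done
None
```

I turned the isolator off, pressed the plate home stripe to stripe, nested all four brackets on the saddle, ran the test for about three seconds, turned the isolator off again and handed the job in at about 69 s; no verdict came back.

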